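Stow the pry tools by length and set the count disc

ROBOT

A 6-joint arm with a two-finger parallel gripper is mounted at the origin on the work surface. World frame = base frame: x ahead of the robot, y to its left, z up, the work surface at z = 0. Lengths are in m, angles in degrees, forces in N, time in s.
With the tool pointing down it reaches from about 0.35 to 0.95 m from the base axis. Payload 17.4 kg.
Tool frame: the origin (TCP) lies midway between the tips of the shut fingers; the grasp point (between the pads) lies 19 mm behind it; z points along the fingers, y is the direction in which the jaws open and shut (so a half turn about z gives the same grasp; the last joint's range is limited). The gripper opens to 93 mm and grips with 3 to 60 N. Pads are 15 mm wide; open, the fingers measure 128 mm over their backs; the gripper's body (75 mm by 188 mm) begins 65 mm behind the grasp point.
Start: joints at [64.756, 6.646, 82.598, -0, 90.757, -2.166], TCP at [0.265, 0.621, 0.219] pointing down, gripper open.
Joint ranges: [-162.19, 162.19], [-47.58, 125.68], [4.15, 143.07], [-65.23, 245.23], [0.69, 171.88], [-170.13, 170.13]. Speed limits (degrees/s): [108.29, 108.29, 127.2, 180, 180, 180].

INTERFACE

Orientations are given as a 3x3 rotation matrix whose columns are the frame's x, y, z axes.
In Python, from bench import env gives the robot as it stands.
- The arm moves only by the tool step_arm, never from a script. Its argument "motion" is one flat list of numbers, 4 for each row, row after row: the shift along the world's x, y, z in cm, then the turn about the world's z in rad. In form: [dx, dy, dz, yaw, dx, dy, dz, yaw, ...]. A call has 1 to 5 rows; each row is the pose to reach, as a shift and turn from the pose commanded when the call began; what a row does not reach only later rows make up. A row lasts 1/10 s, in which the tool goes at most 50 mm and 8.59 degrees, less where a joint would pass 70% of its speed; a pose out of reach is approached as far as the arm can. A call with a gripper value outside its range is refused whole. "gripper" is the opening, from -1 (shut) to 1 (fully open), so that 0 is half open, set as the call begins (left out, the last holds). The fingers move at their own pace and stop on an object; "squeeze" is the grip in N (left out, the last holds). Time passes only in rows, so rows that repeat a pose let the fingers close. It gives the time, the measured TCP pose, the force and the opening at its end, in the units of the state.
- env.get_obs(): the state, without advancing time (a new reading comes with each control period).
- env.grab_frame(name): name is "scene" or "top" or "wrist"; returns the picture (480x640x3 uint8, blue, green, red); there is no depth.
- env.get_calibration(name): a dict with "camera_matrix" (3x3 intrinsics, pixels), "rvec" (rotation vector, rad) and "tvec" (3), from world to camera coordinates, as OpenCV has them; the wrist camera has in their place "hand_eye" (4x4, takes a point from camera to tool coordinates, whose origin is the TCP and whose axes are the flange's). Camera axes: x right, y down, z forward; pixel columns grow to the right and rows downward; lengths in m; the calibration is good to about 2 mm. A picture is of the moment at which its call begins: read the wrist's pose just before it. get_calibration takes no time and is no camera call.
- env.sign_off(): hands the job in, once; it reports no verdict.
The state is a dict: "t": time; "q": joint angles; "qd": joint speeds; "effort": joint torques, N m; "ee_pos": TCP position; "tcp_rot": TCP orientation; "wrist_force": force on the tool from outside, world axes, zero at the start; "ft_torque": the same for the moment, N m; "finger_gap": finger opening in m.
Only numpy, scipy, OpenCV 4.12 (cv2) and the standard library are available. Lean on these libraries where they do the work, as an engineer would, in place of code of your own. Each camera call takes 0.05 s, during which the arm holds its last target.

TASK

Put every pry tool from the blue mat away in the rest made for its length: one tool to a groove, lying flat and lengthwise between the end plates (either groove, either way round). When all are stowed, turn the count disc click by click until the pointer tab shows the number of tools you put away, and leave the handset, bottle and spray can alone.

Things in the scene. Friction and masses are not known exactly. Their poses are not given: they have to be found in the camera images.
- short_1 (a point): Double-ended pry tool, the short size: 100 mm long overall, black handle 70 mm long and 18 x 18 mm in section with a thin flat steel tip 15 mm long at each end; the point is its centre, half-way up, x along the tool. Tools differ only in length (100, 130, 160 mm). 40 to 105 g. It lies on the blue mat (3 mm thick) at the start, or is absent (None).
- short_2 (a point): Double-ended pry tool, the short size: 100 mm long overall, black handle 70 mm long and 18 x 18 mm in section with a thin flat steel tip 15 mm long at each end; the point is its centre, half-way up, x along the tool. Tools differ only in length (100, 130, 160 mm). 40 to 105 g. It lies on the blue mat (3 mm thick) at the start, or is absent (None).
- mid_1 (a point): Double-ended pry tool, the mid size: 130 mm long overall, black handle 100 mm long and 18 x 18 mm in section with a thin flat steel tip 15 mm long at each end; the point is its centre, half-way up, x along the tool. Tools differ only in length (100, 130, 160 mm). 40 to 105 g. It lies on the blue mat (3 mm thick) at the start, or is absent (None).
- mid_2 (a point): Double-ended pry tool, the mid size: 130 mm long overall, black handle 100 mm long and 18 x 18 mm in section with a thin flat steel tip 15 mm long at each end; the point is its centre, half-way up, x along the tool. Tools differ only in length (100, 130, 160 mm). 40 to 105 g. It lies on the blue mat (3 mm thick) at the start, or is absent (None).
- long_1 (a point): Double-ended pry tool, the long size: 160 mm long overall, black handle 130 mm long and 18 x 18 mm in section with a thin flat steel tip 15 mm long at each end; the point is its centre, half-way up, x along the tool. Tools differ only in length (100, 130, 160 mm). 40 to 105 g. It lies on the blue mat (3 mm thick) at the start, or is absent (None).
- long_2 (a point): Double-ended pry tool, the long size: 160 mm long overall, black handle 130 mm long and 18 x 18 mm in section with a thin flat steel tip 15 mm long at each end; the point is its centre, half-way up, x along the tool. Tools differ only in length (100, 130, 160 mm). 40 to 105 g. It lies on the blue mat (3 mm thick) at the start, or is absent (None).
- rest_short: Rest for 100 mm tools: aluminium cradle 124 x 92 mm fixed to the table, end plates 34 mm high and 116 mm apart. Two grey cross rails 8 mm thick, 26 mm either side of the middle, carry a handle 16 mm above the table, between bumps 10 mm higher. Between the rails it is open down to the 4 mm base plate. Origin: centre of underside, x along the grooves. Three rests side by side at the left, order varies.
- groove_short_a (a point): One of the two grooves, 26 mm wide and 50 mm apart, of the rest for 100 mm tools (on the rest's +y side). The point is where the centre of a stowed tool comes to lie, 25 mm above the table; x along the groove, z up.
- groove_short_b (a point): One of the two grooves, 26 mm wide and 50 mm apart, of the rest for 100 mm tools (on the rest's -y side). The point is where the centre of a stowed tool comes to lie, 25 mm above the table; x along the groove, z up.
- rest_mid: Rest for 130 mm tools: aluminium cradle 154 x 92 mm fixed to the table, end plates 34 mm high and 146 mm apart. Two grey cross rails 8 mm thick, 38 mm either side of the middle, carry a handle 16 mm above the table, between bumps 10 mm higher. Between the rails it is open down to the 4 mm base plate. Origin: centre of underside, x along the grooves. Three rests side by side at the left, order varies.
- groove_mid_a (a point): One of the two grooves, 26 mm wide and 50 mm apart, of the rest for 130 mm tools (on the rest's +y side). The point is where the centre of a stowed tool comes to lie, 25 mm above the table; x along the groove, z up.
- groove_mid_b (a point): One of the two grooves, 26 mm wide and 50 mm apart, of the rest for 130 mm tools (on the rest's -y side). The point is where the centre of a stowed tool comes to lie, 25 mm above the table; x along the groove, z up.
- rest_long: Rest for 160 mm tools: aluminium cradle 184 x 92 mm fixed to the table, end plates 34 mm high and 176 mm apart. Two grey cross rails 8 mm thick, 50 mm either side of the middle, carry a handle 16 mm above the table, between bumps 10 mm higher. Between the rails it is open down to the 4 mm base plate. Origin: centre of underside, x along the grooves. Three rests side by side at the left, order varies.
- groove_long_a (a point): One of the two grooves, 26 mm wide and 50 mm apart, of the rest for 160 mm tools (on the rest's +y side). The point is where the centre of a stowed tool comes to lie, 25 mm above the table; x along the groove, z up.
- groove_long_b (a point): One of the two grooves, 26 mm wide and 50 mm apart, of the rest for 160 mm tools (on the rest's -y side). The point is where the centre of a stowed tool comes to lie, 25 mm above the table; x along the groove, z up.
- counter: Round grey base of the count disc, 110 mm across, 14 mm high, fixed to the table, with a steel pointer tab on its rim at +x, 24 mm high. Origin: centre of its underside, on the vertical axis of the disc. The white disc on it, 104 mm across, reaches 22 mm above the table.
- tally (a joint): Angle of the count disc, rad, growing clockwise seen from above. It clicks every 30 degrees (0.5236 rad): at 0 a blank sector stands at the pointer tab, at n x 0.5236 n dots (n up to 7, then a stop). It starts near 0, 1 or 2 clicks and snaps to the nearest click when let go; about 0.1 N m takes it over a click.
- tally_grip (a point): Centre of the black grip bar on the count disc, half-way up: 46 mm long, 14 mm wide, from 22 to 50 mm above the table. x runs along the bar to its pointed end, which points at the disc's blank sector (so the count is the clicks clockwise from tab to pointed end). The turning axis is vertical, 2 mm from this point along +x.
- handset: Opened handset, 72 x 150 x 9 mm, lying loose beyond the work: a bystander. Origin at the centre of its underside.
- flux_bottle: Small white bottle, 34 mm across and 75 mm tall, standing loose beyond the work: a bystander. Origin at the centre of its underside.
- duster: Aluminium spray can, 62 mm across and 190 mm tall, standing loose at the far right: a bystander. Origin at the centre of its underside.
Not all that is in view belongs to the job. What is shaped like the part that bears mid_2 but purple is not meant.

How it is judged (in metres and radians):
On the way, in this order (a step that is already met when the one before it is completed fails the run):
1. every tool present lies in a groove of the rest of its own length (((horizontal distance between short_1 and groove_short_a below 0.016 m and z of short_1 in the frame of groove_short_a between -0.006 and 0.006 m and angle between the x axis of short_1 and the x axis of groove_short_a, either way round below 0.2 rad) or (horizontal distance between short_1 and groove_short_b below 0.016 m and z of short_1 in the frame of groove_short_b between -0.006 and 0.006 m and angle between the x axis of short_1 and the x axis of groove_short_b, either way round below 0.2 rad)) and ((horizontal distance between short_2 and groove_short_a below 0.016 m and z of short_2 in the frame of groove_short_a between -0.006 and 0.006 m and angle between the x axis of short_2 and the x axis of groove_short_a, either way round below 0.2 rad) or (horizontal distance between short_2 and groove_short_b below 0.016 m and z of short_2 in the frame of groove_short_b between -0.006 and 0.006 m and angle between the x axis of short_2 and the x axis of groove_short_b, either way round below 0.2 rad)) and ((horizontal distance between mid_1 and groove_mid_a below 0.016 m and z of mid_1 in the frame of groove_mid_a between -0.006 and 0.006 m and angle between the x axis of mid_1 and the x axis of groove_mid_a, either way round below 0.2 rad) or (horizontal distance between mid_1 and groove_mid_b below 0.016 m and z of mid_1 in the frame of groove_mid_b between -0.006 and 0.006 m and angle between the x axis of mid_1 and the x axis of groove_mid_b, either way round below 0.2 rad)) and ((horizontal distance between mid_2 and groove_mid_a below 0.016 m and z of mid_2 in the frame of groove_mid_a between -0.006 and 0.006 m and angle between the x axis of mid_2 and the x axis of groove_mid_a, either way round below 0.2 rad) or (horizontal distance between mid_2 and groove_mid_b below 0.016 m and z of mid_2 in the frame of groove_mid_b between -0.006 and 0.006 m and angle between the x axis of mid_2 and the x axis of groove_mid_b, either way round below 0.2 rad)) and ((horizontal distance between long_1 and groove_long_a below 0.016 m and z of long_1 in the frame of groove_long_a between -0.006 and 0.006 m and angle between the x axis of long_1 and the x axis of groove_long_a, either way round below 0.2 rad) or (horizontal distance between long_1 and groove_long_b below 0.016 m and z of long_1 in the frame of groove_long_b between -0.006 and 0.006 m and angle between the x axis of long_1 and the x axis of groove_long_b, either way round below 0.2 rad)) and ((horizontal distance between long_2 and groove_long_a below 0.016 m and z of long_2 in the frame of groove_long_a between -0.006 and 0.006 m and angle between the x axis of long_2 and the x axis of groove_long_a, either way round below 0.2 rad) or (horizontal distance between long_2 and groove_long_b below 0.016 m and z of long_2 in the frame of groove_long_b between -0.006 and 0.006 m and angle between the x axis of long_2 and the x axis of groove_long_b, either way round below 0.2 rad))), for 0.2 s.
2. the count disc shows the number of tools present (value of joint tally between 1.9644 and 3.2716 rad and (not (height (world z) of short_1 above -9 m or value of joint tally above 99 rad) or not (height (world z) of short_2 above -9 m or value of joint tally above 99 rad) or not (height (world z) of mid_1 above -9 m or value of joint tally above 99 rad) or not (height (world z) of mid_2 above -9 m or value of joint tally above 99 rad) or not (height (world z) of long_1 above -9 m or value of joint tally above 99 rad) or not (height (world z) of long_2 above -9 m or value of joint tally above 99 rad) or value of joint tally above 3.0116 rad) and (not (height (world z) of short_2 above -9 m or value of joint tally above 99 rad) or not (height (world z) of mid_1 above -9 m or value of joint tally above 99 rad) or not (height (world z) of mid_2 above -9 m or value of joint tally above 99 rad) or not (height (world z) of long_1 above -9 m or value of joint tally above 99 rad) or not (height (world z) of long_2 above -9 m or value of joint tally above 99 rad) or value of joint tally above 2.488 rad) and (not (height (world z) of short_1 above -9 m or value of joint tally above 99 rad) or not (height (world z) of mid_1 above -9 m or value of joint tally above 99 rad) or not (height (world z) of mid_2 above -9 m or value of joint tally above 99 rad) or not (height (world z) of long_1 above -9 m or value of joint tally above 99 rad) or not (height (world z) of long_2 above -9 m or value of joint tally above 99 rad) or value of joint tally above 2.488 rad) and (not (height (world z) of short_1 above -9 m or value of joint tally above 99 rad) or not (height (world z) of short_2 above -9 m or value of joint tally above 99 rad) or not (height (world z) of mid_2 above -9 m or value of joint tally above 99 rad) or not (height (world z) of long_1 above -9 m or value of joint tally above 99 rad) or not (height (world z) of long_2 above -9 m or value of joint tally above 99 rad) or value of joint tally above 2.488 rad) and (not (height (world z) of short_1 above -9 m or value of joint tally above 99 rad) or not (height (world z) of short_2 above -9 m or value of joint tally above 99 rad) or not (height (world z) of mid_1 above -9 m or value of joint tally above 99 rad) or not (height (world z) of long_1 above -9 m or value of joint tally above 99 rad) or not (height (world z) of long_2 above -9 m or value of joint tally above 99 rad) or value of joint tally above 2.488 rad) and (not (height (world z) of short_1 above -9 m or value of joint tally above 99 rad) or not (height (world z) of short_2 above -9 m or value of joint tally above 99 rad) or not (height (world z) of mid_1 above -9 m or value of joint tally above 99 rad) or not (height (world z) of mid_2 above -9 m or value of joint tally above 99 rad) or not (height (world z) of long_2 above -9 m or value of joint tally above 99 rad) or value of joint tally above 2.488 rad) and (not (height (world z) of short_1 above -9 m or value of joint tally above 99 rad) or not (height (world z) of short_2 above -9 m or value of joint tally above 99 rad) or not (height (world z) of mid_1 above -9 m or value of joint tally above 99 rad) or not (height (world z) of mid_2 above -9 m or value of joint tally above 99 rad) or not (height (world z) of long_1 above -9 m or value of joint tally above 99 rad) or value of joint tally above 2.488 rad) and ((height (world z) of short_1 above -9 m or value of joint tally above 99 rad) or value of joint tally below 2.748 rad) and ((height (world z) of short_2 above -9 m or value of joint tally above 99 rad) or value of joint tally below 2.748 rad) and ((height (world z) of mid_1 above -9 m or value of joint tally above 99 rad) or value of joint tally below 2.748 rad) and ((height (world z) of mid_2 above -9 m or value of joint tally above 99 rad) or value of joint tally below 2.748 rad) and ((height (world z) of long_1 above -9 m or value of joint tally above 99 rad) or value of joint tally below 2.748 rad) and ((height (world z) of long_2 above -9 m or value of joint tally above 99 rad) or value of joint tally below 2.748 rad) and ((height (world z) of short_1 above -9 m or value of joint tally above 99 rad) or (height (world z) of short_2 above -9 m or value of joint tally above 99 rad) or value of joint tally below 2.2244 rad) and ((height (world z) of short_1 above -9 m or value of joint tally above 99 rad) or (height (world z) of mid_1 above -9 m or value of joint tally above 99 rad) or value of joint tally below 2.2244 rad) and ((height (world z) of short_1 above -9 m or value of joint tally above 99 rad) or (height (world z) of mid_2 above -9 m or value of joint tally above 99 rad) or value of joint tally below 2.2244 rad) and ((height (world z) of short_1 above -9 m or value of joint tally above 99 rad) or (height (world z) of long_1 above -9 m or value of joint tally above 99 rad) or value of joint tally below 2.2244 rad) and ((height (world z) of short_1 above -9 m or value of joint tally above 99 rad) or (height (world z) of long_2 above -9 m or value of joint tally above 99 rad) or value of joint tally below 2.2244 rad) and ((height (world z) of short_2 above -9 m or value of joint tally above 99 rad) or (height (world z) of mid_1 above -9 m or value of joint tally above 99 rad) or value of joint tally below 2.2244 rad) and ((height (world z) of short_2 above -9 m or value of joint tally above 99 rad) or (height (world z) of mid_2 above -9 m or value of joint tally above 99 rad) or value of joint tally below 2.2244 rad) and ((height (world z) of short_2 above -9 m or value of joint tally above 99 rad) or (height (world z) of long_1 above -9 m or value of joint tally above 99 rad) or value of joint tally below 2.2244 rad) and ((height (world z) of short_2 above -9 m or value of joint tally above 99 rad) or (height (world z) of long_2 above -9 m or value of joint tally above 99 rad) or value of joint tally below 2.2244 rad) and ((height (world z) of mid_1 above -9 m or value of joint tally above 99 rad) or (height (world z) of mid_2 above -9 m or value of joint tally above 99 rad) or value of joint tally below 2.2244 rad) and ((height (world z) of mid_1 above -9 m or value of joint tally above 99 rad) or (height (world z) of long_1 above -9 m or value of joint tally above 99 rad) or value of joint tally below 2.2244 rad) and ((height (world z) of mid_1 above -9 m or value of joint tally above 99 rad) or (height (world z) of long_2 above -9 m or value of joint tally above 99 rad) or value of joint tally below 2.2244 rad) and ((height (world z) of mid_2 above -9 m or value of joint tally above 99 rad) or (height (world z) of long_1 above -9 m or value of joint tally above 99 rad) or value of joint tally below 2.2244 rad) and ((height (world z) of mid_2 above -9 m or value of joint tally above 99 rad) or (height (world z) of long_2 above -9 m or value of joint tally above 99 rad) or value of joint tally below 2.2244 rad) and ((height (world z) of long_1 above -9 m or value of joint tally above 99 rad) or (height (world z) of long_2 above -9 m or value of joint tally above 99 rad) or value of joint tally below 2.2244 rad)), for 0.2 s.
At the end, for the whole second after the job is handed in: Every tool present lies on both rails in a groove of the rest for its length (centre within 16 mm of the groove's centre horizontally and 6 mm in height, within 0.2 rad of the groove's line), and the count disc stands within 0.13 rad of the click whose number is the number of tools present (all of step 1 and all of step 2); the robot touches nothing.
It fails at once if the handset is pushed more than 30 mm (distance of handset from where it was at the start of the episode above 0.03 m).
It fails at once if the small bottle is pushed more than 30 mm (distance of flux_bottle from where it was at the start of the episode above 0.03 m).
It fails at once if the spray can is pushed more than 30 mm (distance of duster from where it was at the start of the episode above 0.03 m).
Of tool_short_1, tool_short_2, tool_mid_1, tool_mid_2, tool_long_1, tool_long_2 only 4 to 6 are there at a start; the rules pass over those that are not, and their reading is None.
At some moment in a run one of tool_short_1, tool_short_2, tool_mid_1, tool_mid_2, tool_long_1, tool_long_2 may be knocked a few centimetres aside while the robot is not near it.
Once in a run the grip may slacken for a moment while it holds something.
It also fails if it takes over 210 s, if anything falls off the work surface, if the arm or the gripper's body presses on something with over 40 N, if the wrist force passes 120 N, or if a joint passes its speed limit or range.

## Working session

There is one attempt and no reset: what is moved stays moved. The work goes in short steps, Python scripts to look and compute and a tool call to move; the robot and the scene stay as the last step left them, time stands still between calls to the robot, and variables do not carry over. Pictures are saved under pics/ and viewed, and the job is handed in when it is done.

Besides the shell and the picture viewer there is one more tool, called by a JSON object that holds its "method" and its "body". step_arm: Moves the arm, as the interface text tells. Its arguments: {"type":"object","properties":{"motion":{"type":"array","items":{"type":"number"}},"gripper":{"type":"number"},"squeeze":{"type":"number"}},"required":["motion"]}

```bash
mkdir -p pics; ls; cat > h.py <<'E'
import numpy as np,cv2
from bench import env
def cal(n): 
    c=env.get_calibration(n); return c
def rays(n,px,obs=None):
    c=cal(n);K=np.array(c["camera_matrix"]);px=np.array(px,float).reshape(-1,2)
    d=np.c_[(px-K[:2,2])/[K[0,0],K[1,1]],np.ones(len(px))]
    if n=="wrist":
        H=np.array(c["hand_eye"]);R=np.array(obs["tcp_rot"]).reshape(3,3);p=np.array(obs["ee_pos"])
        return R@H[:3,3]+p,(R@H[:3,:3]@d.T).T
    R=cv2.Rodrigues(np.array(c["rvec"],float))[0];t=np.array(c["tvec"],float).ravel()
    return -R.T@t,(R.T@d.T).T
def plane(n,px,z,obs=None):
    o,d=rays(n,px,obs); s=(z-o[2])/d[:,2]; return o+d*s[:,None]
def proj(n,P,obs=None):
    c=cal(n);K=np.array(c["camera_matrix"],float);P=np.array(P,float).reshape(-1,3)
    if n=="wrist":
        H=np.array(c["hand_eye"]);R=np.array(obs["tcp_rot"]).reshape(3,3);p=np.array(obs["ee_pos"])
        T=np.eye(4);T[:3,:3]=R;T[:3,3]=p;T=np.linalg.inv(T@H);q=(T[:3,:3]@P.T).T+T[:3,3]
    else:
        R=cv2.Rodrigues(np.array(c["rvec"],float))[0];q=(R@P.T).T+np.array(c["tvec"],float).ravel()
    q=q@K.T; return q[:,:2]/q[:,2:]
E
python3 - <<'E'
from h import *
for n in("top","scene","wrist"):
    o=env.get_obs();f=env.grab_frame(n);cv2.imwrite(f"pics/{n}0.png",f);print(n,cal(n))
print(env.get_obs())
E
```

```text
pics
top {'camera_matrix': array([[463.683549  ,   0.        , 320.05667538],
       [  0.        , 463.683549  , 242.93484762],
       [  0.        ,   0.        ,   1.        ]]), 'rvec': array([ 2.23988568, -1.97555895,  0.20795955]), 'tvec': array([-0.12648985,  0.51349285,  1.04324591])}
scene {'camera_matrix': array([[454.42930228,   0.        , 320.01181793],
       [  0.        , 454.42930228, 238.919996  ],
       [  0.        ,   0.        ,   1.        ]]), 'rvec': array([ 1.74164217,  1.98249444, -0.6642503 ]), 'tvec': array([ 0.13837646, -0.34577459,  1.55140042])}
wrist {'camera_matrix': array([[350.15829208,   0.        , 313.36942418],
       [  0.        , 350.15829208, 244.22254895],
       [  0.        ,   0.        ,   1.        ]]), 'hand_eye': array([[-1.57417548e-04, -9.63015835e-01, -2.69444757e-01,
         7.50876791e-02],
       [ 9.99999893e-01, -3.42813047e-05, -4.61705373e-04,
        -1.92057622e-05],
       [ 4.35392668e-04, -2.69444800e-01,  9.63015737e-01,
        -1.65715457e-01],
       [ 0.00000000e+00,  0.00000000e+00,  0.00000000e+00,
         1.00000000e+00]])}
{'t': 0.15, 'q': array([ 6.47552755e+01,  6.66701233e+00,  8.26262249e+01,  1.48625993e-03,
        9.07569724e+01, -2.16661092e+00]), 'qd': array([ 0.00334748, -0.128956  , -0.07132075,  0.07149757, -0.10368588,
       -0.07843607]), 'effort': array([ 2.33476407e-03, -7.21765637e+01, -6.22948837e+01,  7.79803307e-02,
        2.23957363e-02, -2.73472398e-05]), 'ee_pos': array([0.26453414, 0.62083592, 0.21809208]), 'tcp_rot': array([[-9.19971417e-01,  3.91985248e-01, -3.97199703e-04],
       [ 3.91985444e-01,  9.19971087e-01, -7.81567202e-04],
       [ 5.90494294e-05, -8.74715989e-04, -9.99999616e-01]]), 'wrist_force': array([0.41456345, 0.11139593, 0.22386254]), 'ft_torque': array([ 0.04881828, -0.0202852 , -0.00370388]), 'finger_gap': 0.09287499570470975}
```

View pics/top0.png

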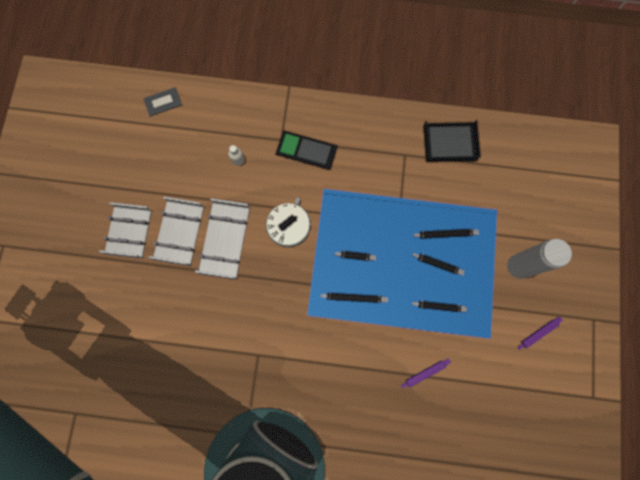

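View pics/scene0.png

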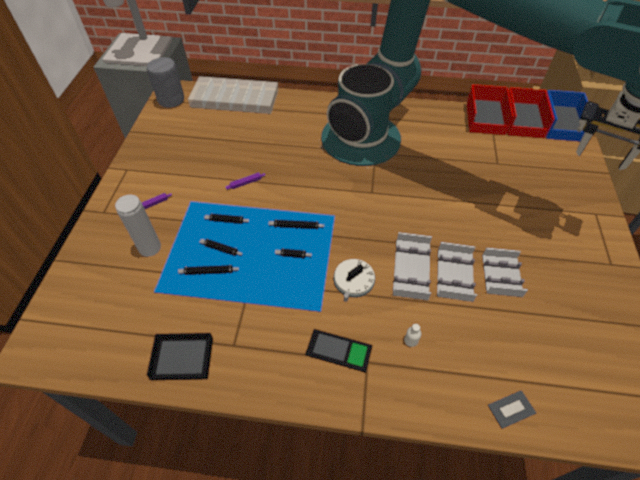

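View pics/wrist0.png

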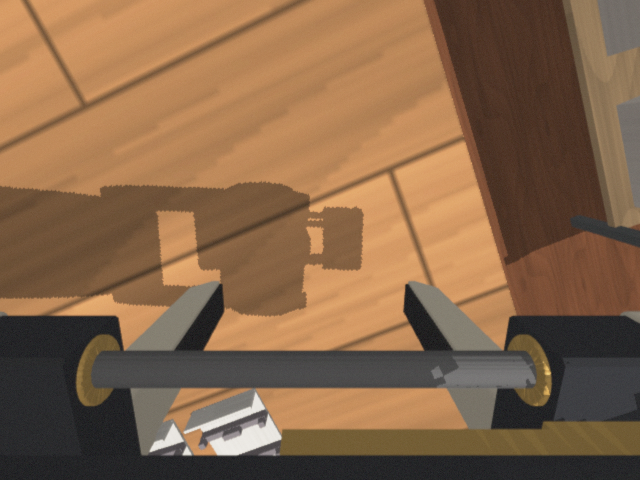

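The top view shows five black tools on the blue mat: a short at (355,256), longs at (355,297) and (447,233), and mids at (438,264) and (440,306). The rests at (128,230), (178,231) and (223,239) look like short, mid and long. The count disc is at (288,224). Things that could be mistaken for tools are the purple pens at (427,373) and (540,333), which lie off the mat and so are excluded. Next I measure.

```bash
cat > m.py <<'E'
from h import *
def tools(f,n="top",zc=0.012,show=True,obs=None):
    hsv=cv2.cvtColor(f,cv2.COLOR_BGR2HSV)
    blue=cv2.inRange(hsv,(95,120,90),(118,255,255))
    cs,_=cv2.findContours(blue,cv2.RETR_EXTERNAL,2);c=max(cs,key=cv2.contourArea)
    m=np.zeros_like(blue);cv2.drawContours(m,[cv2.convexHull(c)],-1,255,-1);m=cv2.erode(m,np.ones((3,3)))
    t=m&~blue; t=cv2.morphologyEx(t,cv2.MORPH_CLOSE,np.ones((3,3)))
    res=[]
    for c in cv2.findContours(t,cv2.RETR_EXTERNAL,2)[0]:
        if cv2.contourArea(c)<40: continue
        P=plane(n,c.reshape(-1,2),zc,obs)[:,:2].astype(np.float32)
        (cx,cy),(w,h),a=cv2.minAreaRect(P)
        b=cv2.boxPoints(((cx,cy),(w,h),a)); e=[b[1]-b[0],b[2]-b[1]]; e=max(e,key=np.linalg.norm)
        res.append((cx,cy,max(w,h),min(w,h),np.degrees(np.arctan2(e[1],e[0]))%180))
    return res,t
E
python3 - <<'E'
from m import *
f=cv2.imread("pics/top0.png")
r,t=tools(f)
for x in r: print(np.round(x,4))
f2=cv2.imread("pics/scene0.png")
for x in tools(f2,"scene")[0]: print("sc",np.round(x,4))
# rest end plates & counter crops
a=cv2.resize(f[185:290,90:320],None,fx=3.4,fy=3.4,interpolation=cv2.INTER_CUBIC);cv2.imwrite("pics/c1.png",a)
b=cv2.resize(f2[215:320,320:540],None,fx=3.6,fy=3.6,interpolation=cv2.INTER_CUBIC);cv2.imwrite("pics/c2.png",b)
print(plane("top",[[128,230],[178,231],[223,239],[288,224],[299,203],[320,190],[497,210]],0.02))
E
```

```text
[ 4.17300e-01 -3.61700e-01  1.29700e-01  1.85000e-02  9.10034e+01]
[ 4.12200e-01 -1.56600e-01  1.60900e-01  1.74000e-02  9.36734e+01]
[ 5.19300e-01 -3.51200e-01  1.32000e-01  1.92000e-02  7.50478e+01]
[ 5.1400e-01 -1.4890e-01  1.0280e-01  1.8400e-02  8.9637e+01]
[ 5.966000e-01 -3.650000e-01  1.619000e-01  1.870000e-02  1.000635e+02]
sc [ 5.965000e-01 -3.640000e-01  1.604000e-01  2.410000e-02  1.004428e+02]
sc [ 5.13600e-01 -1.47800e-01  1.00800e-01  2.42000e-02  9.10128e+01]
sc [ 5.1910e-01 -3.5130e-01  1.3010e-01  2.2100e-02  7.5944e+01]
sc [ 4.11800e-01 -1.57300e-01  1.59600e-01  2.52000e-02  9.34817e+01]
sc [ 4.16300e-01 -3.61100e-01  1.31700e-01  2.49000e-02  9.06997e+01]
[[ 0.50504773  0.40873105  0.02      ]
 [ 0.5179058   0.28733215  0.02      ]
 [ 0.51196958  0.17507604  0.02      ]
 [ 0.56915099  0.02324312  0.02      ]
 [ 0.62565331  0.00360856  0.02      ]
 [ 0.66564841 -0.04383391  0.02      ]
 [ 0.66964121 -0.48526718  0.02      ]]
```

View pics/c1.png

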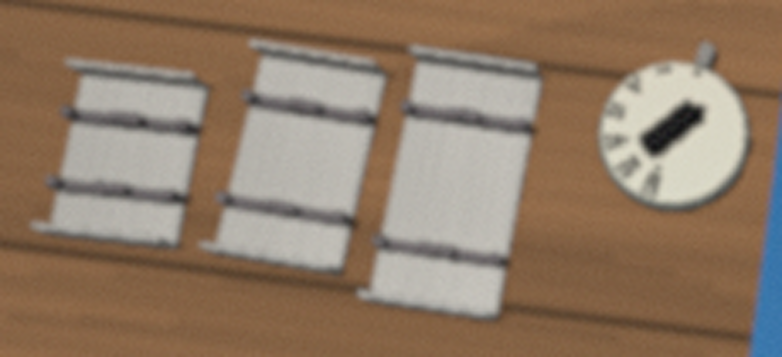

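View pics/c2.png

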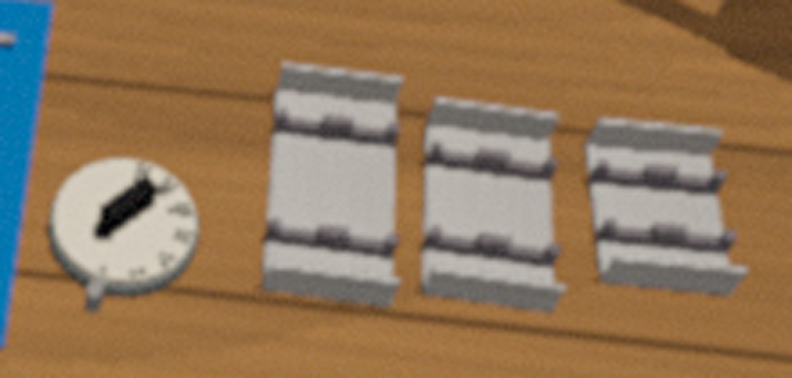

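{"method": "step_arm", "body": {"motion": [2.8,-3.8,0,0.1,5.6,-7.6,0,0.2,8.4,-11.4,0,0.3,11.2,-15.2,0,0.4,14,-19,0,0.4]}}

```text
t: 0.65
ee_pos: [0.4053, 0.4293, 0.2185]
tcp_rot: [[-1.0, -0.001, -0.0], [-0.001, 1.0, -0.0], [0.0, -0.0, -1.0]]
wrist_force: [0.0, 0.5, 1.0]
finger_gap: 0.0932
```

{"method": "step_arm", "body": {"motion": [2.8,-3.8,0,0,5.6,-7.6,0,0,8.4,-11.4,0,0,9,-14,0,0,9,-14,0,0]}}

```text
t: 1.15
ee_pos: [0.4956, 0.2882, 0.2185]
tcp_rot: [[-1.0, 0.006, -0.0], [0.006, 1.0, -0.001], [0.0, -0.001, -1.0]]
wrist_force: [-0.2, 0.0, 0.4]
finger_gap: 0.0928
```

```bash
python3 - <<'E'
from h import *
import pickle
o=env.get_obs();f=env.grab_frame("wrist");cv2.imwrite("pics/w1.png",f);pickle.dump(o,open("w1.pkl","wb"))
print(o["t"],o["ee_pos"],o["q"],np.round(o["tcp_rot"],3))
E
```

```text
1.15 [0.49561847 0.28819077 0.21848706] [ 2.76443602e+01 -6.03939362e+00  9.53475889e+01 -3.14249640e-02
  9.07136460e+01 -6.20061638e+01] [[-1.     0.006 -0.   ]
 [ 0.006  1.    -0.001]
 [ 0.    -0.001 -1.   ]]
```

View pics/w1.png

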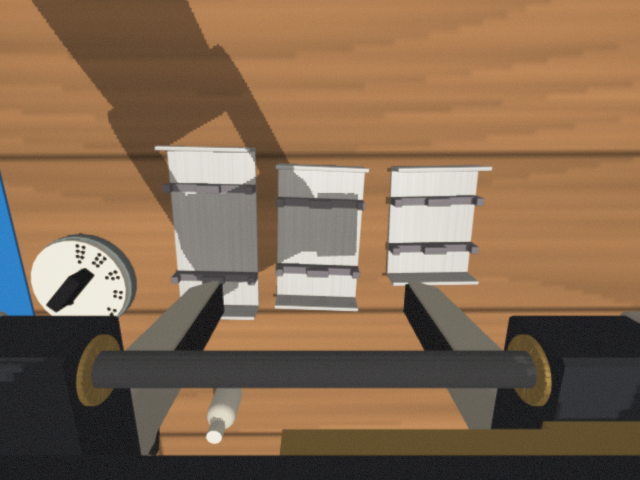

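The wrist view shows all three rests: long at (215,230), mid at (320,238) and short at (435,225). I zoom in to find the rail and bump edges.

```bash
python3 - <<'E'
from h import *
f=cv2.imread("pics/w1.png")
cv2.imwrite("pics/c3.png",cv2.resize(f[140:325,150:350],None,fx=4,fy=3.2,interpolation=cv2.INTER_CUBIC))
cv2.imwrite("pics/c4.png",cv2.resize(f[140:325,330:500],None,fx=4,fy=3.2,interpolation=cv2.INTER_CUBIC))
E
```

```text
(no output)
```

View pics/c3.png

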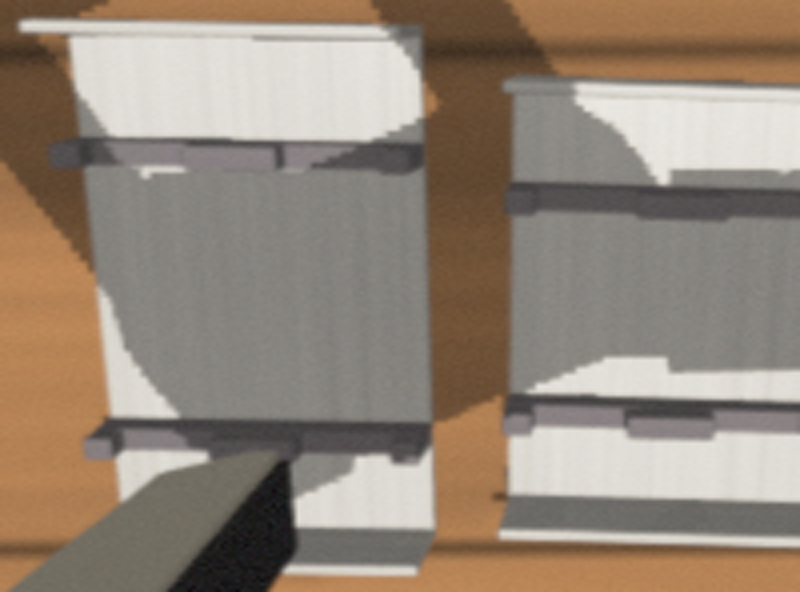

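View pics/c4.png

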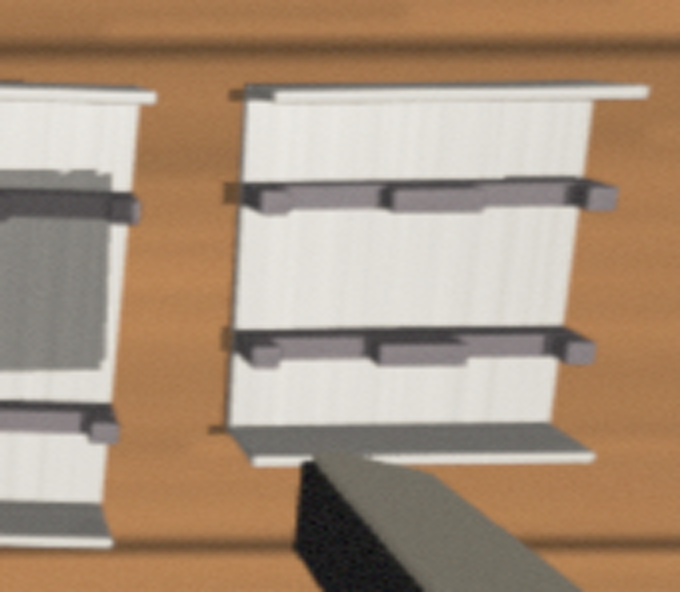

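```bash
python3 - <<'E'
from h import *
import pickle
o=pickle.load(open("w1.pkl","rb"))
A=lambda x,y:(150+x/4-.4,140+y/3.2-.35)
B=lambda x,y:(330+x/4-.4,140+y/3.2-.35)
R={"long":[A(50,155),A(412,159),A(85,446),A(420,449),A(185,157),A(276,157)],
"mid":[A(505,199),B(140,208),A(503,418),B(120,428),A(632,426),A(714,426)],
"short":[B(258,198),B(618,196),B(250,355),B(595,350),B(390,200),B(480,196),B(380,353),B(466,350)]}
for k,v in R.items():
    P=plane("wrist",v,0.026,o)[:,:2]
    print(k,"w",np.linalg.norm(P[0]-P[1]),np.linalg.norm(P[2]-P[3]),"sep",np.linalg.norm((P[0]+P[1]-P[2]-P[3])/2))
    c=P[:4].mean(0);d=(P[2]+P[3]-P[0]-P[1]);w=(P[1]+P[3]-P[0]-P[2])
    print("  c",c.round(4),"ang",np.degrees(np.arctan2(d[1],d[0])).round(2),np.degrees(np.arctan2(-w[0],w[1])).round(2), "bumps",P[4:].round(4).tolist())
# end plates
A2=lambda x,y:A(x,y)
E={"long":[A(20,20),A(420,34)],"mid":[A(503,82),B(155,97),A(502,536),B(112,545)],"short":[B(275,96),B(648,92),B(255,462),B(593,457)]}
for k,v in E.items(): print(k,plane("wrist",v,0.034,o)[:,:2].round(4).tolist())
f=cv2.imread("pics/w1.png")
print("top check")
E
```

```text
long w 0.09199532553790989 0.09150024581331277 sep 0.09870260693273343
  c [0.5107 0.179 ] ang -1.62 -1.09 bumps [[0.4613, 0.1687], [0.4615, 0.1918]]
mid w 0.09134447756412392 0.09159041506748213 sep 0.07495615390620095
  c [0.5144 0.2937] ang -2.33 -2.39 bumps [[0.5529, 0.2814], [0.553, 0.3037]]
short w 0.09231983888859621 0.09183491973724121 sep 0.052044485569454776
  c [0.5016 0.4175] ang 0.61 0.39 bumps [[0.4765, 0.405], [0.4754, 0.428], [0.5278, 0.4065], [0.5269, 0.4293]]
long [[0.4192, 0.1356], [0.4239, 0.2317]]
mid [[0.4381, 0.2513], [0.4432, 0.3423], [0.5897, 0.2456], [0.5936, 0.3359]]
short [[0.4431, 0.3717], [0.4425, 0.4628], [0.5633, 0.3734], [0.562, 0.4638]]
top check
```

{"method": "step_arm", "body": {"motion": [0.2,-4,-1,-0.142,0.4,-8,-2,-0.284,0.6,-12,-3,-0.426,0.8,-16,-4,-0.568,1.0,-20,-5,-0.71], "gripper": 0.1, "squeeze": 40}}

```text
t: 1.7
ee_pos: [0.5043, 0.0906, 0.1683]
tcp_rot: [[-0.754, 0.657, 0.0], [0.657, 0.754, 0.0], [0.0, 0.0, -1.0]]
wrist_force: [0.7, -0.4, 0.1]
finger_gap: 0.0575
```

{"method": "step_arm", "body": {"motion": [0.2,-4,-1,-0.142,0.4,-8,-2,-0.284,0.6,-12,-3,-0.426,0.8,-16,-4,-0.568,0.8,-20,-5,-0.71]}}

```text
t: 2.2
ee_pos: [0.5128, -0.1096, 0.1183]
tcp_rot: [[-0.143, 0.99, 0.0], [0.99, 0.143, 0.0], [0.0, 0.0, -1.0]]
wrist_force: [1.1, -0.0, 1.0]
finger_gap: 0.0512
```

{"method": "step_arm", "body": {"motion": [0,-3.7,0,-0.145,0,-3.7,0,-0.145,0,-3.7,0,-0.145]}}

```text
t: 2.5
ee_pos: [0.5128, -0.1457, 0.1185]
tcp_rot: [[-0.004, 1.0, -0.0], [1.0, 0.004, 0.0], [0.0, -0.0, -1.0]]
wrist_force: [-0.4, 0.0, -0.6]
finger_gap: 0.051
```

```bash
cat > chk.py <<'E'
from m import *
import sys,os,glob
k=len(glob.glob("pics/v_*"))
o=env.get_obs();p=o["ee_pos"];R=np.array(o["tcp_rot"])
print("t %.2f tcp %s yaw_y %.2f gap %.4f F %s q6 %.1f"%(o["t"],p.round(4),np.degrees(np.arctan2(R[1,1],R[0,1])),o["finger_gap"],np.round(o["wrist_force"],1),o["q"][5]))
for n in sys.argv[1:]:
    o=env.get_obs();f=env.grab_frame(n);fn=f"pics/v_{k}_{n}.png";cv2.imwrite(fn,f);print(fn)
    if n!="wrist":
        for x in tools(f,n)[0]: print("  ",n,np.round(x,4).tolist())
E
python3 chk.py top wrist scene
```

```text
t 2.50 tcp [ 0.5128 -0.1457  0.1185] yaw_y 0.21 gap 0.0510 F [-0.4  0.  -0.6] q6 -18.8
pics/v_0_top.png
   top [0.4175, -0.3617, 0.1297, 0.0179, 91.0034]
   top [0.5195, -0.3513, 0.132, 0.0187, 75.0478]
   top [0.5779, -0.3605, 0.1444, 0.1232, 72.7006]
pics/v_0_wrist.png
pics/v_0_scene.png
   scene [0.5963, -0.364, 0.1604, 0.0239, 100.5131]
   scene [0.5124, -0.1478, 0.1008, 0.0283, 90.4719]
   scene [0.5186, -0.3512, 0.1302, 0.022, 76.6838]
   scene [0.4161, -0.3612, 0.1317, 0.0245, 90.7754]
   scene [0.4188, -0.1574, 0.1594, 0.1025, 89.117]
```

View pics/v_0_wrist.png

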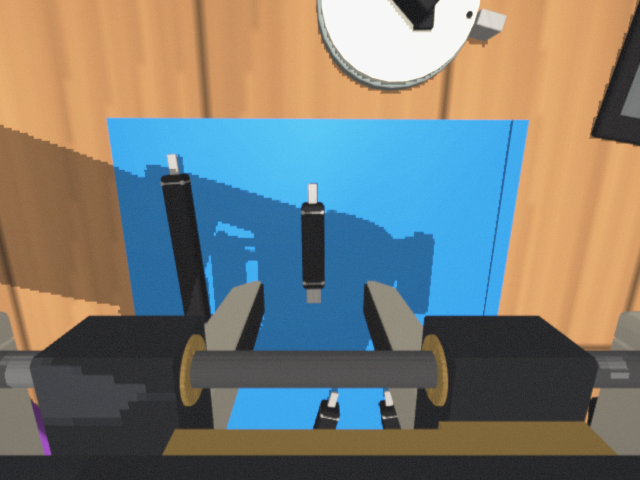

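The wrist view shows the short tool between the fingers: handle top from (313,208) to (313,288), long tool on the left, count disc at the top.

```bash
python3 - <<'E'
from h import *
o=env.get_obs()
print(plane("wrist",[[313,209],[313.5,286]],0.021,o),plane("wrist",[[313,184],[314,302]],0.012,o))
E
```

```text
[[ 0.51210152 -0.11584249  0.021     ]
 [ 0.51283356 -0.17872377  0.021     ]] [[ 0.51199107 -0.09795069  0.012     ]
 [ 0.51335484 -0.19701449  0.012     ]]
```

{"method": "step_arm", "body": {"motion": [0,-0.2,-4,0,0,-0.2,-8,0,0,-0.2,-10,0,0,-0.2,-11.2,0,0,-0.2,-11.2,0]}}

```text
t: 3.15
ee_pos: [0.5122, -0.147, 0.0057]
tcp_rot: [[-0.005, 1.0, -0.002], [1.0, 0.005, 0.001], [0.001, -0.002, -1.0]]
wrist_force: [-0.6, 0.2, -0.0]
finger_gap: 0.0511
```

{"method": "step_arm", "body": {"motion": [0,0,0,0,0,0,0,0,0,0,0,0,0,0,0,0,0,0,0,0], "gripper": -1}}

```text
t: 3.65
ee_pos: [0.5128, -0.1481, 0.0071]
tcp_rot: [[-0.003, 1.0, 0.001], [1.0, 0.003, -0.0], [-0.0, 0.001, -1.0]]
wrist_force: [-0.5, 1.1, 3.8]
finger_gap: 0.0175
```

{"method": "step_arm", "body": {"motion": [0,0,0,0,0,0,3,0,0,0,6,0,0,0,9,0,0,0,9,0]}}

```text
t: 4.15
ee_pos: [0.5142, -0.1486, 0.1008]
tcp_rot: [[-0.003, 1.0, 0.005], [1.0, 0.003, -0.002], [-0.002, 0.005, -1.0]]
wrist_force: [-0.7, -0.9, 0.2]
finger_gap: 0.0171
```

```bash
python3 chk.py scene wrist
```

```text
t 4.15 tcp [ 0.5142 -0.1486  0.1008] yaw_y 0.17 gap 0.0171 F [-0.7 -0.9  0.2] q6 -19.0
pics/v_3_scene.png
   scene [0.5964, -0.364, 0.1604, 0.0241, 100.5131]
   scene [0.5186, -0.3512, 0.1302, 0.022, 76.6029]
   scene [0.4163, -0.3611, 0.1317, 0.0249, 90.6997]
   scene [0.4213, -0.158, 0.1609, 0.1077, 89.9274]
pics/v_3_wrist.png
```

View pics/v_3_wrist.png

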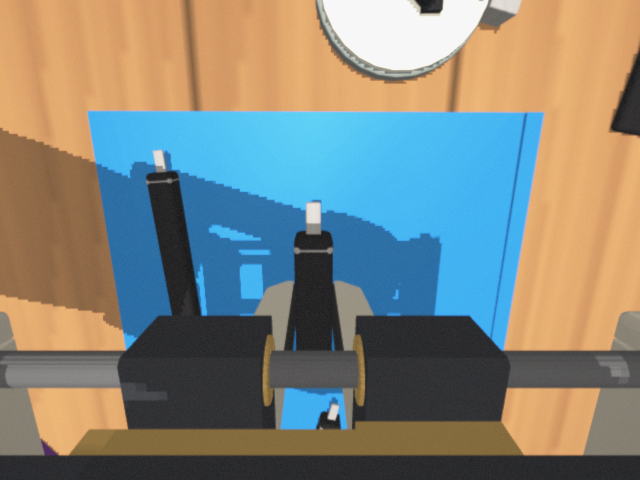

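{"method": "step_arm", "body": {"motion": [0,4.8,0.5,0.131,0,9.6,1,0.262,-0.3,14.4,1,0.393,-0.6,19.2,1,0.524,-0.6,24,1,0.655]}}

```text
t: 4.75
ee_pos: [0.5054, 0.0937, 0.1052]
tcp_rot: [[-0.616, 0.788, -0.002], [0.788, 0.616, -0.0], [0.001, -0.001, -1.0]]
wrist_force: [1.7, -1.1, -0.9]
finger_gap: 0.0173
```

{"method": "step_arm", "body": {"motion": [0,4.8,0,0.131,0,9.6,0,0.262,-0.3,14.4,0,0.393,-0.6,19.2,0,0.524,-0.7,24,0,0.655]}}

```text
t: 5.25
ee_pos: [0.4985, 0.3337, 0.1048]
tcp_rot: [[-0.968, 0.25, -0.002], [0.25, 0.968, -0.001], [0.001, -0.002, -1.0]]
wrist_force: [1.2, -1.2, 0.0]
finger_gap: 0.0174
```

{"method": "step_arm", "body": {"motion": [0,4.8,0,0.131,0,9.6,0,0.266,0,11.1,0,0.266,0,11.1,-1,0.266,0,11.1,-1,0.266]}}

```text
t: 5.75
ee_pos: [0.4988, 0.4416, 0.0935]
tcp_rot: [[-1.0, -0.007, -0.003], [-0.007, 1.0, -0.003], [0.003, -0.003, -1.0]]
wrist_force: [-0.6, -0.7, -1.3]
finger_gap: 0.0176
```

```bash
python3 chk.py scene wrist; ls pics | tail -3
```

```text
t 5.75 tcp [0.4988 0.4416 0.0935] yaw_y 90.41 gap 0.0176 F [-0.6 -0.7 -1.3] q6 -51.1
pics/v_5_scene.png
   scene [0.5964, -0.364, 0.1604, 0.0241, 100.5131]
   scene [0.5193, -0.3513, 0.1301, 0.0223, 75.9441]
   scene [0.4116, -0.1573, 0.1596, 0.0252, 93.528]
   scene [0.4162, -0.3611, 0.1317, 0.0247, 90.1348]
pics/v_5_wrist.png
v_5_wrist.png
w1.png
wrist0.png
```

View pics/v_5_wrist.png

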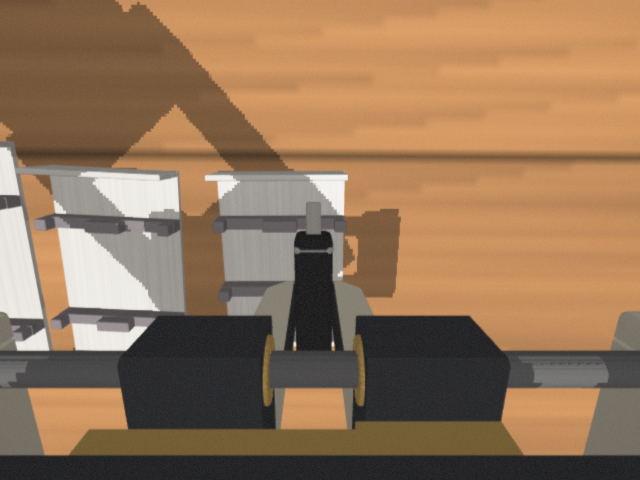

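The tool points forward and its tip is at (313,205). Rail 1 of the short rest runs from (214,225) to (345,224).

```bash
python3 - <<'E'
from h import *
o=env.get_obs()
f=cv2.imread("pics/v_5_wrist.png")
cv2.imwrite("pics/c5.png",cv2.resize(f[165:305,195:360],None,fx=4.5,fy=4.2,interpolation=cv2.INTER_CUBIC))
P=plane("wrist",[[214,226],[345,225],[218,293]],0.026,o);print(P,np.linalg.norm(P[0]-P[1]),P[:2].mean(0))
print("tip",plane("wrist",[[313.5,202]],o["ee_pos"][2]+.005,o),"exp rail1",proj("wrist",[[0.4756,0.3715,.026],[0.4756,0.4635,.026]],o))
E
```

```text
[[0.47763173 0.37279422 0.026     ]
 [0.47634287 0.46292086 0.026     ]
 [0.52743474 0.37221841 0.026     ]] 0.09013586425502063 [0.4769873  0.41785754 0.026     ]
tip [[0.44920534 0.44116467 0.10063843]] exp rail1 [[211.90825433 223.09647443]
 [345.87610589 223.94745754]]
```

View pics/c5.png

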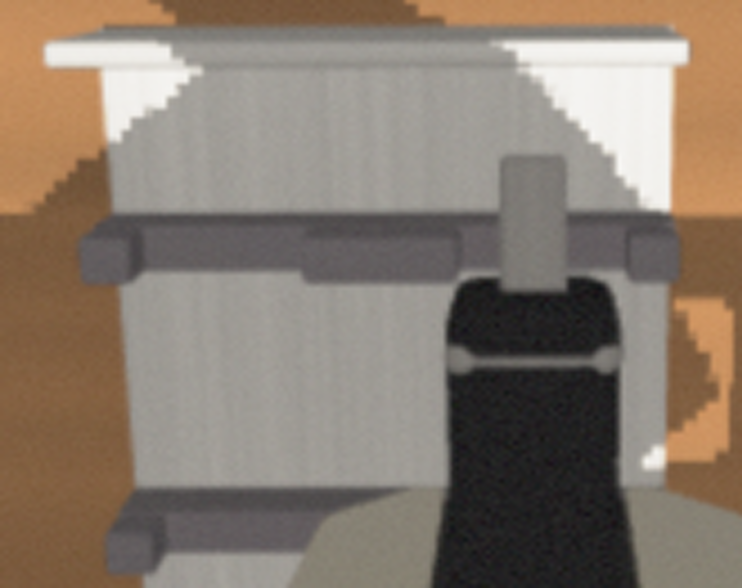

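{"method": "step_arm", "body": {"motion": [0.3,0.1,-3,0,0.3,0.1,-5,0,0.3,0.1,-6.4,0,0.3,0.1,-7.2,0,0.3,0.1,-7.2,0]}}

```text
t: 6.35
ee_pos: [0.5025, 0.4433, 0.0241]
tcp_rot: [[-1.0, -0.007, -0.001], [-0.007, 1.0, -0.001], [0.001, -0.001, -1.0]]
wrist_force: [-1.1, -0.2, 0.3]
finger_gap: 0.0176
```

```bash
python3 chk.py
```

```text
t 6.35 tcp [0.5025 0.4433 0.0241] yaw_y 90.43 gap 0.0176 F [-1.1 -0.2  0.3] q6 -51.2
```

{"method": "step_arm", "body": {"motion": [0,0,-0.3,0,0,0,-0.3,0,0,0,-0.3,0]}}

```text
t: 6.65
ee_pos: [0.5028, 0.4442, 0.0224]
tcp_rot: [[-1.0, -0.008, 0.001], [-0.008, 1.0, 0.001], [-0.001, 0.001, -1.0]]
wrist_force: [0.5, -0.1, 0.8]
finger_gap: 0.0174
```

{"method": "step_arm", "body": {"motion": [0,0,0,0,0,0,0,0,0,0,0,0,0,0,2,0,0,0,5,0], "gripper": -0.3}}

```text
t: 7.15
ee_pos: [0.5018, 0.4434, 0.0704]
tcp_rot: [[-1.0, -0.008, -0.003], [-0.008, 1.0, -0.002], [0.003, -0.002, -1.0]]
wrist_force: [0.8, 0.5, 1.0]
finger_gap: 0.0328
```

{"method": "step_arm", "body": {"motion": [0,-3,3,-0.131,0,-7,7,-0.262,0,-11,7,-0.393,0,-15,7,-0.524,0,-20,7,-0.655]}}

```text
t: 7.65
ee_pos: [0.5024, 0.243, 0.1421]
tcp_rot: [[-0.795, 0.606, 0.001], [0.606, 0.795, 0.0], [-0.0, 0.001, -1.0]]
wrist_force: [0.4, -0.7, 0.1]
finger_gap: 0.0327
```

```bash
python3 chk.py scene top; python3 - <<'E'
import cv2
a=cv2.imread("pics/v_8_top.png") if 0 else None
E
ls -t pics|head -2
```

```text
t 7.65 tcp [0.5024 0.243  0.1421] yaw_y 52.69 gap 0.0327 F [ 0.4 -0.7  0.1] q6 -29.5
pics/v_7_scene.png
   scene [0.5962, -0.364, 0.1604, 0.0238, 100.5131]
   scene [0.5188, -0.3512, 0.1301, 0.0213, 75.9442]
   scene [0.4116, -0.1573, 0.1596, 0.0248, 93.4817]
   scene [0.416, -0.3611, 0.1317, 0.0243, 90.1335]
pics/v_7_top.png
   top [0.4178, -0.3617, 0.1297, 0.0174, 91.0034]
   top [0.4124, -0.1565, 0.1611, 0.017, 93.6787]
   top [0.5195, -0.3513, 0.1321, 0.0187, 75.0478]
   top [0.5965, -0.365, 0.1619, 0.0179, 100.2241]
v_7_top.png
v_7_scene.png
```

```bash
python3 - <<'E'
import cv2,numpy as np
b=cv2.imread("pics/v_7_scene.png")[215:320,370:540]
cv2.imwrite("pics/c6.png",cv2.resize(b,None,fx=4.5,fy=4.5,interpolation=cv2.INTER_CUBIC))
E
```

```text
(no output)
```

View pics/c6.png

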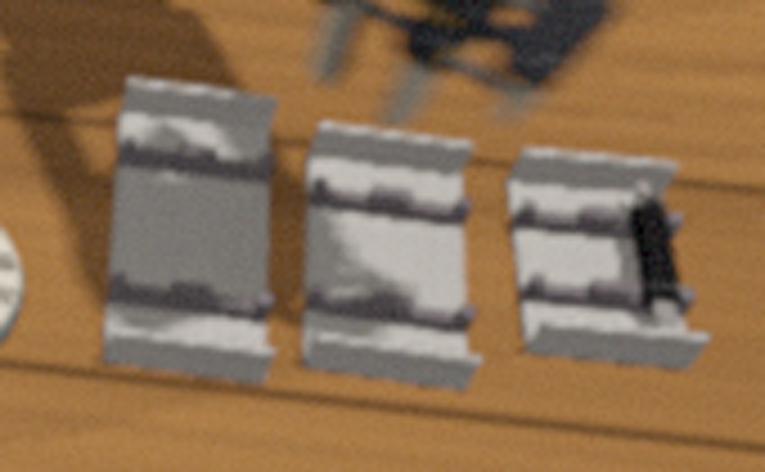

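The short tool lies in the short rest's +y groove. Next is the near long tool at (0.412, -0.157), 93.6°.

{"method": "step_arm", "body": {"motion": [-1.1,-4.8,0,-0.107,-2.2,-9.6,0,-0.214,-3.3,-14.4,-1,-0.321,-4.4,-19.2,-1,-0.428,-5.5,-24,-1,-0.535], "gripper": 0.1}}

```text
t: 8.25
ee_pos: [0.4469, 0.0028, 0.1317]
tcp_rot: [[-0.377, 0.926, 0.0], [0.926, 0.377, 0.0], [-0.0, 0.0, -1.0]]
wrist_force: [1.1, -0.8, 0.4]
finger_gap: 0.0511
```

{"method": "step_arm", "body": {"motion": [-1.1,-4.8,-1,-0.107,-2.2,-9.6,-2,-0.214,-3.3,-14.4,-2.5,-0.321,-3.5,-16,-2.5,-0.321,-3.5,-16,-2.5,-0.321]}}

```text
t: 8.75
ee_pos: [0.4123, -0.1577, 0.1067]
tcp_rot: [[-0.065, 0.998, -0.0], [0.998, 0.065, -0.0], [-0.0, -0.0, -1.0]]
wrist_force: [0.0, 0.2, -0.2]
finger_gap: 0.051
```

```bash
python3 chk.py wrist scene;ls -t pics|head -2
```

```text
t 8.75 tcp [ 0.4123 -0.1577  0.1067] yaw_y 3.76 gap 0.0510 F [ 0.   0.2 -0.2] q6 -28.0
pics/v_9_wrist.png
pics/v_9_scene.png
   scene [0.5964, -0.364, 0.1604, 0.0241, 100.5131]
   scene [0.5186, -0.3512, 0.1302, 0.022, 76.6029]
   scene [0.4103, -0.1572, 0.159, 0.0307, 94.1941]
   scene [0.416, -0.3611, 0.1317, 0.025, 90.1348]
v_9_scene.png
v_9_wrist.png
```

{"method": "step_arm", "body": {"motion": [0,0,-4,0,0,0,-7.5,0,0,0,-9.3,0,0,0,-10,0,0,0,-10,0]}}

```text
t: 9.35
ee_pos: [0.4128, -0.155, 0.0064]
tcp_rot: [[-0.07, 0.998, -0.001], [0.998, 0.07, 0.0], [0.001, -0.001, -1.0]]
wrist_force: [0.3, -0.3, -0.4]
finger_gap: 0.0513
```

{"method": "step_arm", "body": {"motion": [0,0,0,0,0,0,0,0,0,0,0,0,0,0,0,0,0,0,0,0], "gripper": -1}}

```text
t: 9.85
ee_pos: [0.4127, -0.1561, 0.007]
tcp_rot: [[-0.068, 0.998, 0.0], [0.998, 0.068, -0.0], [-0.0, 0.0, -1.0]]
wrist_force: [-1.9, 0.2, 3.6]
finger_gap: 0.0172
```

{"method": "step_arm", "body": {"motion": [0,0,0,0,0,0,3,0,0,0,6,0,0,0,9,0,0,0,9,0]}}

```text
t: 10.35
ee_pos: [0.4141, -0.1567, 0.1005]
tcp_rot: [[-0.068, 0.998, 0.005], [0.998, 0.068, -0.002], [-0.002, 0.005, -1.0]]
wrist_force: [-0.3, -0.9, -0.7]
finger_gap: 0.0177
```

```bash
python3 chk.py wrist;ls -t pics|head -2
```

```text
t 10.35 tcp [ 0.4141 -0.1567  0.1005] yaw_y 3.89 gap 0.0177 F [-0.3 -0.9 -0.7] q6 -27.9
pics/v_11_wrist.png
v_11_wrist.png
v_9_scene.png
```

{"method": "step_arm", "body": {"motion": [1,3.6,0.5,0.147,2,7.2,1,0.294,3,10.8,1,0.441,4,14.4,1,0.588,5,18,1,0.735]}}

```text
t: 10.9
ee_pos: [0.4622, 0.0255, 0.1053]
tcp_rot: [[-0.724, 0.69, -0.001], [0.69, 0.724, -0.0], [0.001, -0.001, -1.0]]
wrist_force: [1.3, 0.4, -0.7]
finger_gap: 0.0177
```

{"method": "step_arm", "body": {"motion": [1,3.6,0,0.147,2,7.2,0,0.294,3,10.8,0,0.441,4,14.4,0,0.588,4.7,18,0,0.735]}}

```text
t: 11.4
ee_pos: [0.5093, 0.2054, 0.1049]
tcp_rot: [[-1.0, 0.027, -0.002], [0.027, 1.0, -0.001], [0.002, -0.001, -1.0]]
wrist_force: [-0.1, 0.3, -1.0]
finger_gap: 0.0174
```

{"method": "step_arm", "body": {"motion": [0,0,-1,0.008,0,0,-2,0.008,0,0,-2,0.008]}}

```text
t: 11.7
ee_pos: [0.5084, 0.2029, 0.0839]
tcp_rot: [[-1.0, 0.027, -0.004], [0.027, 1.0, -0.001], [0.004, -0.002, -1.0]]
wrist_force: [-0.7, -0.5, -1.3]
finger_gap: 0.0178
```

```bash
python3 chk.py wrist;ls -t pics|head -1
```

```text
t 11.70 tcp [0.5084 0.2029 0.0839] yaw_y 88.46 gap 0.0178 F [-0.7 -0.5 -1.3] q6 -69.4
pics/v_12_wrist.png
v_12_wrist.png
```

View pics/v_12_wrist.png

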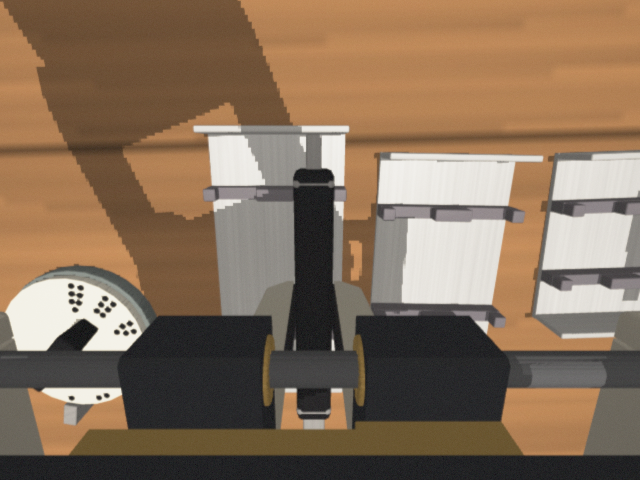

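{"method": "step_arm", "body": {"motion": [0.2,0.1,-3,0,0.2,0.1,-4.8,0,0.2,0.1,-5.8,0,0.2,0.1,-6.4,0,0.2,0.1,-6.4,0]}}

```text
t: 12.25
ee_pos: [0.5116, 0.2046, 0.0226]
tcp_rot: [[-1.0, 0.026, -0.0], [0.026, 1.0, -0.0], [0.0, -0.0, -1.0]]
wrist_force: [-0.6, 0.5, 0.3]
finger_gap: 0.0182
```

{"method": "step_arm", "body": {"motion": [0,0,0,0,0,0,0,0]}}

```text
t: 12.45
ee_pos: [0.5121, 0.2051, 0.0236]
tcp_rot: [[-1.0, 0.025, 0.001], [0.025, 1.0, 0.0], [-0.001, 0.0, -1.0]]
wrist_force: [-1.1, 0.7, -0.1]
finger_gap: 0.0176
```

{"method": "step_arm", "body": {"motion": [0,-0.1,-0.2,0,0,-0.1,-0.2,0]}}

```text
t: 12.65
ee_pos: [0.5116, 0.2039, 0.0207]
tcp_rot: [[-1.0, 0.025, 0.0], [0.025, 1.0, 0.0], [-0.0, 0.0, -1.0]]
wrist_force: [1.2, 0.6, -1.2]
finger_gap: 0.0176
```

{"method": "step_arm", "body": {"motion": [0,0,0,0,0,0,0,0,0,0,0,0,0,0,2,0,0,0,5,0], "gripper": -0.3}}

```text
t: 13.15
ee_pos: [0.5107, 0.2036, 0.0697]
tcp_rot: [[-1.0, 0.025, -0.003], [0.025, 1.0, -0.001], [0.003, -0.001, -1.0]]
wrist_force: [-0.2, 0.2, 0.4]
finger_gap: 0.0325
```

{"method": "step_arm", "body": {"motion": [0,-1,4,0,0,-5.5,6,-0.1,0.2,-10,6,-0.2,0.4,-14.5,6,-0.25,0.5,-19,6,-0.3], "gripper": 0.1}}

```text
t: 13.65
ee_pos: [0.5165, 0.0124, 0.1311]
tcp_rot: [[-0.947, 0.321, 0.001], [0.321, 0.947, -0.0], [-0.001, 0.0, -1.0]]
wrist_force: [0.9, 0.2, -0.4]
finger_gap: 0.051
```

```bash
python3 chk.py scene top;ls -t pics|head -2;  python3 - <<'E'
import cv2,numpy as np,glob,os
p=max(glob.glob("pics/v_*scene.png"),key=os.path.getmtime)
b=cv2.imread(p)[215:320,370:540]
cv2.imwrite("pics/c7.png",cv2.resize(b,None,fx=4.5,fy=4.5,interpolation=cv2.INTER_CUBIC))
E
```

```text
t 13.65 tcp [0.5165 0.0124 0.1311] yaw_y 71.29 gap 0.0510 F [ 0.9  0.2 -0.4] q6 -72.7
pics/v_13_scene.png
   scene [0.5964, -0.364, 0.1604, 0.0241, 100.5131]
   scene [0.5193, -0.3513, 0.1301, 0.0223, 75.9441]
   scene [0.4163, -0.3612, 0.1317, 0.0246, 90.9832]
pics/v_13_top.png
   top [0.4176, -0.3617, 0.1297, 0.0178, 91.0034]
   top [0.5195, -0.3513, 0.132, 0.0187, 75.0478]
   top [0.5966, -0.365, 0.1619, 0.0176, 100.1493]
   top [0.5391, -0.074, 0.0982, 0.038, 179.2323]
v_13_top.png
v_13_scene.png
```

View pics/c7.png

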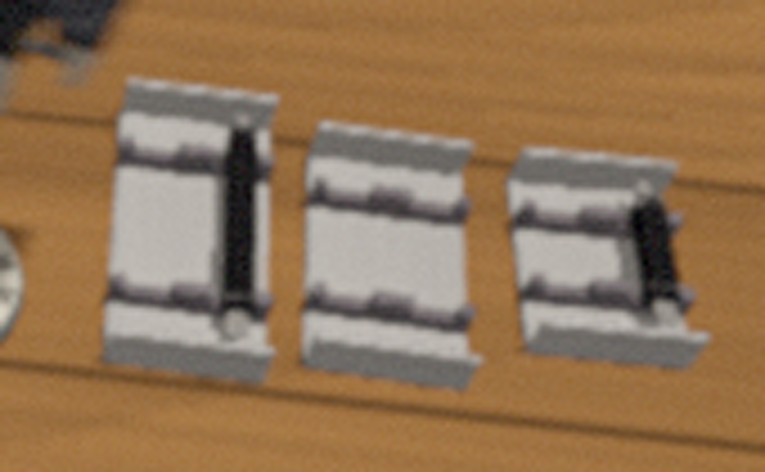

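The long tool is in the +y groove of the long rest. Next is the mid tool at (0.417, -0.361).

{"method": "step_arm", "body": {"motion": [-1.1,-4.15,0,-0.136,-2.2,-8.3,0,-0.272,-3.3,-12.45,0,-0.408,-4.4,-16.6,0,-0.544,-5.5,-20.75,0,-0.68]}}

```text
t: 14.25
ee_pos: [0.4611, -0.1946, 0.1309]
tcp_rot: [[-0.532, 0.847, 0.001], [0.847, 0.532, -0.0], [-0.0, 0.0, -1.0]]
wrist_force: [0.7, 0.7, -0.4]
finger_gap: 0.0513
```

{"method": "step_arm", "body": {"motion": [-1.1,-4.15,-0.5,-0.136,-2.2,-8.3,-1,-0.272,-3.3,-12.45,-2,-0.408,-4.4,-16.6,-2.4,-0.547,-4.4,-16.6,-2.4,-0.547]}}

```text
t: 14.75
ee_pos: [0.4163, -0.3626, 0.1057]
tcp_rot: [[-0.011, 1.0, -0.001], [1.0, 0.011, 0.0], [0.0, -0.001, -1.0]]
wrist_force: [0.1, 0.3, 0.5]
finger_gap: 0.051
```

```bash
python3 chk.py scene;ls -t pics|head -2
```

```text
t 14.75 tcp [ 0.4163 -0.3626  0.1057] yaw_y 0.64 gap 0.0510 F [0.1 0.3 0.5] q6 -44.3
pics/v_15_scene.png
   scene [0.5962, -0.364, 0.1604, 0.0238, 100.5131]
   scene [0.5171, -0.3508, 0.1302, 0.0244, 76.1563]
   scene [0.4153, -0.3612, 0.1317, 0.0298, 91.0607]
v_15_scene.png
c7.png
```

{"method": "step_arm", "body": {"motion": [0,0.05,-4,0,0,0.05,-7.5,0,0,0.05,-9.2,0,0,0.05,-9.9,0,0,0.05,-9.9,0]}}

```text
t: 15.3
ee_pos: [0.4179, -0.3581, 0.0074]
tcp_rot: [[-0.021, 1.0, -0.0], [1.0, 0.021, 0.001], [0.001, -0.0, -1.0]]
wrist_force: [0.2, -0.1, 0.4]
finger_gap: 0.0513
```

{"method": "step_arm", "body": {"motion": [0,0,0,0,0,0,0,0,0,0,0,0,0,0,0,0,0,0,0,0], "gripper": -1}}

```text
t: 15.8
ee_pos: [0.4177, -0.3592, 0.008]
tcp_rot: [[-0.019, 1.0, 0.0], [1.0, 0.019, -0.0], [-0.0, 0.0, -1.0]]
wrist_force: [-1.5, 0.7, 3.9]
finger_gap: 0.0176
```

{"method": "step_arm", "body": {"motion": [0,0,0,0,0,0,3,0,0,0,6,0,0,0,9,0,0,0,9,0]}}

```text
t: 16.3
ee_pos: [0.4188, -0.3602, 0.1019]
tcp_rot: [[-0.019, 1.0, 0.004], [1.0, 0.019, -0.004], [-0.004, 0.004, -1.0]]
wrist_force: [0.2, 0.5, -0.6]
finger_gap: 0.0176
```

```bash
python3 chk.py wrist;ls -t pics|head -1
```

```text
t 16.30 tcp [ 0.4188 -0.3602  0.1019] yaw_y 1.09 gap 0.0176 F [ 0.2  0.5 -0.6] q6 -44.4
pics/v_16_wrist.png
v_16_wrist.png
```

{"method": "step_arm", "body": {"motion": [0.7,4.8,0.5,0.108,1.4,9.6,1,0.216,2.1,14.4,1,0.324,2.8,19.2,1,0.432,3.5,24,1,0.54]}}

```text
t: 16.85
ee_pos: [0.452, -0.1171, 0.1063]
tcp_rot: [[-0.534, 0.846, -0.001], [0.846, 0.534, 0.0], [0.001, -0.001, -1.0]]
wrist_force: [0.6, -1.0, -0.5]
finger_gap: 0.0178
```

{"method": "step_arm", "body": {"motion": [0.7,4.8,0,0.108,1.4,9.6,0,0.216,2.1,14.4,0,0.324,2.8,19.2,0,0.432,3.5,24,0,0.54]}}

```text
t: 17.35
ee_pos: [0.487, 0.123, 0.1063]
tcp_rot: [[-0.893, 0.45, -0.001], [0.45, 0.893, -0.0], [0.001, -0.001, -1.0]]
wrist_force: [1.9, -0.8, -0.9]
finger_gap: 0.0173
```

{"method": "step_arm", "body": {"motion": [0.7,4.8,0,0.108,1.4,9.6,0,0.216,2.1,14.4,0,0.324,2.6,19.2,-1,0.431,2.6,19.8,-2,0.431]}}

```text
t: 17.85
ee_pos: [0.5129, 0.3229, 0.0855]
tcp_rot: [[-0.999, 0.034, -0.002], [0.034, 0.999, -0.0], [0.002, -0.0, -1.0]]
wrist_force: [0.5, 0.1, -1.0]
finger_gap: 0.0176
```

```bash
python3 chk.py wrist;ls -t pics|head -1
```

```text
t 17.85 tcp [0.5129 0.3229 0.0855] yaw_y 88.06 gap 0.0176 F [ 0.5  0.1 -1. ] q6 -58.3
pics/v_17_wrist.png
v_17_wrist.png
```

View pics/v_17_wrist.png

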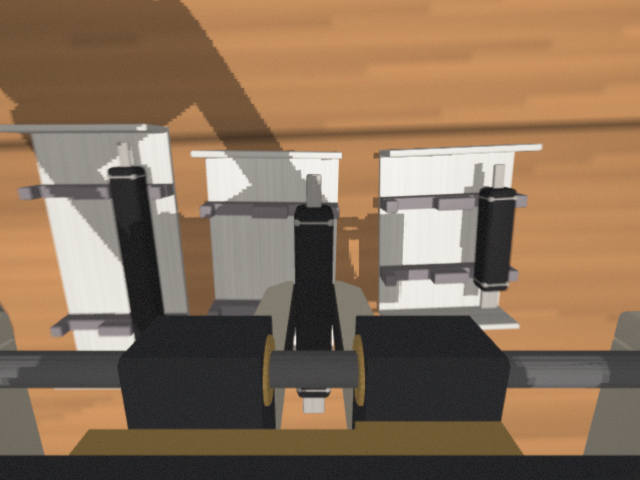

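{"method": "step_arm", "body": {"motion": [0,0,-2,0,0,0,-4,0,0,0,-4,0,0,0,-4,0]}}

```text
t: 18.3
ee_pos: [0.5135, 0.318, 0.0475]
tcp_rot: [[-0.999, 0.042, -0.001], [0.042, 0.999, -0.001], [0.001, -0.001, -1.0]]
wrist_force: [0.7, -0.4, -0.2]
finger_gap: 0.0176
```

{"method": "step_arm", "body": {"motion": [0,0,-1.5,0,0,0,-2.5,0,0,0,-2.6,0,0,0,-2.6,0]}}

```text
t: 18.7
ee_pos: [0.5134, 0.3188, 0.021]
tcp_rot: [[-0.999, 0.041, -0.001], [0.041, 0.999, -0.0], [0.001, -0.0, -1.0]]
wrist_force: [-0.7, 0.3, 0.0]
finger_gap: 0.0177
```

{"method": "step_arm", "body": {"motion": [0,0,0,0,0,0,0,0,0,0,0,0,0,0,2,0,0,0,5,0], "gripper": -0.3}}

```text
t: 19.2
ee_pos: [0.5127, 0.3185, 0.0706]
tcp_rot: [[-0.999, 0.041, -0.003], [0.041, 0.999, -0.002], [0.003, -0.002, -1.0]]
wrist_force: [0.2, -0.2, 0.7]
finger_gap: 0.0327
```

{"method": "step_arm", "body": {"motion": [0,-1,4,0,0,-5.5,6,0,0.2,-10,6,-0.1,0.4,-14.5,6,-0.2,0.5,-19,6,-0.3], "gripper": 0.1}}

```text
t: 19.7
ee_pos: [0.5185, 0.1274, 0.132]
tcp_rot: [[-0.941, 0.338, 0.001], [0.338, 0.941, 0.0], [-0.001, 0.0, -1.0]]
wrist_force: [-0.0, 0.2, 0.2]
finger_gap: 0.0514
```

```bash
cat > rc.py <<'E'
import cv2,glob,os,sys
p=max(glob.glob("pics/v_*scene.png"),key=os.path.getmtime)
b=cv2.imread(p)[215:320,330:540]
cv2.imwrite("pics/"+sys.argv[1],cv2.resize(b,None,fx=3.7,fy=3.7,interpolation=cv2.INTER_CUBIC))
E
python3 chk.py scene top; python3 rc.py c8.png
```

```text
t 19.70 tcp [0.5185 0.1274 0.132 ] yaw_y 70.26 gap 0.0514 F [-0.   0.2  0.2] q6 -59.2
pics/v_18_scene.png
   scene [0.5963, -0.364, 0.1604, 0.0239, 100.5131]
   scene [0.5193, -0.3513, 0.1301, 0.0223, 75.9441]
pics/v_18_top.png
   top [0.5204, -0.3515, 0.1322, 0.0191, 76.4422]
   top [0.5967, -0.365, 0.1619, 0.0173, 100.1493]
```

View pics/c8.png

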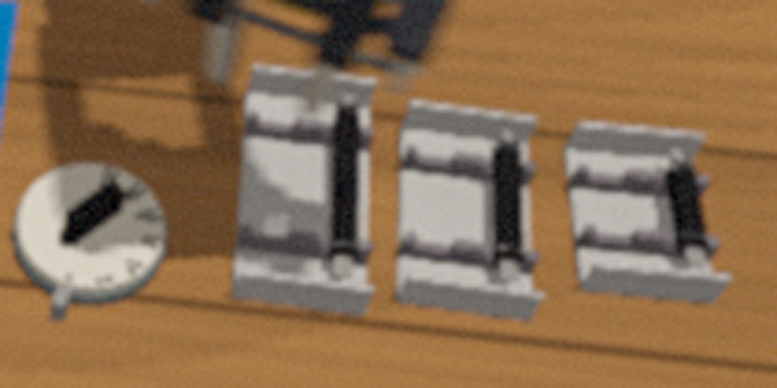

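{"method": "step_arm", "body": {"motion": [0,-4.8,0,-0.148,0,-9.6,0,-0.296,0,-14.4,0,-0.443,0,-19.2,0,-0.591,0,-24,0,-0.739]}}

```text
t: 20.3
ee_pos: [0.5185, -0.1124, 0.132]
tcp_rot: [[-0.467, 0.884, 0.001], [0.884, 0.467, -0.0], [-0.0, 0.001, -1.0]]
wrist_force: [0.8, 0.1, 0.4]
finger_gap: 0.0509
```

{"method": "step_arm", "body": {"motion": [0,-4.8,-0.5,-0.148,0,-9.6,-1,-0.296,0,-14.4,-2,-0.443,0,-19.2,-2.5,-0.591,0,-23.8,-2.5,-0.737]}}

```text
t: 20.8
ee_pos: [0.5184, -0.3506, 0.1058]
tcp_rot: [[0.249, 0.969, -0.001], [0.969, -0.249, 0.001], [0.0, -0.001, -1.0]]
wrist_force: [0.5, 0.7, -0.2]
finger_gap: 0.0512
```

{"method": "step_arm", "body": {"motion": [0,0,0,0,0,0,0,0]}}

```text
t: 21.0
ee_pos: [0.5186, -0.3493, 0.1063]
tcp_rot: [[0.243, 0.97, -0.0], [0.97, -0.243, 0.001], [0.001, -0.001, -1.0]]
wrist_force: [0.3, 0.5, -0.3]
finger_gap: 0.0512
```

```bash
python3 chk.py scene
```

```text
t 21.00 tcp [ 0.5186 -0.3493  0.1063] yaw_y -14.09 gap 0.0512 F [ 0.3  0.5 -0.3] q6 -22.2
pics/v_20_scene.png
   scene [0.5952, -0.3642, 0.1604, 0.027, 100.8336]
   scene [0.4835, -0.364, 0.1826, 0.1268, 45.4906]
```

{"method": "step_arm", "body": {"motion": [0,-0.2,-4,0,0,-0.2,-7.5,0,0,-0.2,-9.2,0,0,-0.2,-9.9,0,0,-0.2,-9.9,0]}}

```text
t: 21.55
ee_pos: [0.519, -0.3504, 0.0079]
tcp_rot: [[0.242, 0.97, -0.0], [0.97, -0.242, 0.0], [0.0, -0.0, -1.0]]
wrist_force: [0.8, -0.0, 0.1]
finger_gap: 0.0512
```

{"method": "step_arm", "body": {"motion": [0,0,0,0,0,0,0,0,0,0,0,0,0,0,0,0,0,0,0,0], "gripper": -1}}

```text
t: 22.05
ee_pos: [0.5187, -0.3512, 0.008]
tcp_rot: [[0.244, 0.97, 0.0], [0.97, -0.244, -0.0], [-0.0, 0.0, -1.0]]
wrist_force: [-0.4, 0.8, 3.4]
finger_gap: 0.018
```

{"method": "step_arm", "body": {"motion": [0,0,0,0,0,0,3,0,0,0,6,0,0,0,9,0,0,0,9,0]}}

```text
t: 22.55
ee_pos: [0.52, -0.352, 0.1022]
tcp_rot: [[0.244, 0.97, 0.005], [0.97, -0.244, -0.003], [-0.002, 0.005, -1.0]]
wrist_force: [-0.0, 0.8, 0.2]
finger_gap: 0.0173
```

```bash
python3 chk.py wrist;ls -t pics|head -1
```

```text
t 22.55 tcp [ 0.52   -0.352   0.1022] yaw_y -14.09 gap 0.0173 F [-0.   0.8  0.2] q6 -22.3
pics/v_21_wrist.png
v_21_wrist.png
```

{"method": "step_arm", "body": {"motion": [0,4.78,0.5,0.136,-0.1,9.56,1,0.273,-0.2,14.34,1,0.41,-0.2,19.12,1,0.546,-0.3,23.9,1,0.683]}}

```text
t: 23.1
ee_pos: [0.5147, -0.1102, 0.1062]
tcp_rot: [[-0.428, 0.904, -0.001], [0.904, 0.428, 0.0], [0.001, -0.001, -1.0]]
wrist_force: [0.6, 0.3, -0.2]
finger_gap: 0.0181
```

{"method": "step_arm", "body": {"motion": [0,4.78,0,0.136,-0.1,9.56,0,0.273,-0.2,14.34,0,0.41,-0.2,19.12,0,0.546,-0.3,23.9,0,0.683]}}

```text
t: 23.6
ee_pos: [0.5117, 0.1288, 0.1063]
tcp_rot: [[-0.903, 0.431, -0.001], [0.431, 0.903, -0.0], [0.001, -0.001, -1.0]]
wrist_force: [1.6, -0.7, -0.7]
finger_gap: 0.0177
```

{"method": "step_arm", "body": {"motion": [0,4.78,0,0.136,0,9.56,0,0.273,0,14.3,0,0.41,0,14.3,-2,0.41,0,14.3,-3,0.41]}}

```text
t: 24.1
ee_pos: [0.5113, 0.2706, 0.0746]
tcp_rot: [[-0.999, 0.039, -0.003], [0.039, 0.999, -0.002], [0.003, -0.002, -1.0]]
wrist_force: [0.6, 0.2, -1.4]
finger_gap: 0.0175
```

{"method": "step_arm", "body": {"motion": [0,0,-1,0,0,0,-2,0,0,0,-2,0]}}

```text
t: 24.4
ee_pos: [0.5122, 0.2689, 0.0561]
tcp_rot: [[-0.999, 0.042, -0.002], [0.042, 0.999, -0.001], [0.002, -0.001, -1.0]]
wrist_force: [-0.4, -0.0, -0.9]
finger_gap: 0.0174
```

```bash
python3 chk.py wrist;ls -t pics|head -1
```

```text
t 24.40 tcp [0.5122 0.2689 0.0561] yaw_y 87.58 gap 0.0174 F [-0.4 -0.  -0.9] q6 -62.4
pics/v_22_wrist.png
v_22_wrist.png
```

View pics/v_22_wrist.png

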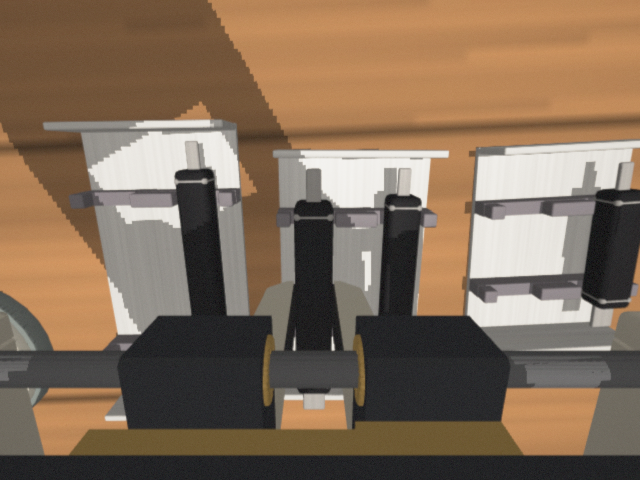

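Aligned over the -y mid groove, tool tip at (314,172). Lowering: 0.0561 → 0.0215.

{"method": "step_arm", "body": {"motion": [0,0,-1.8,0,0,0,-3,0,0,0,-3.5,0,0,0,-3.5,0]}}

```text
t: 24.85
ee_pos: [0.5124, 0.2697, 0.0222]
tcp_rot: [[-0.999, 0.041, -0.001], [0.041, 0.999, -0.0], [0.001, -0.0, -1.0]]
wrist_force: [0.2, 0.8, -1.0]
finger_gap: 0.0173
```

{"method": "step_arm", "body": {"motion": [0,0,0,0,0,0,0,0,0,0,0,0,0,0,2,0,0,0,5,0], "gripper": -0.4}}

```text
t: 25.35
ee_pos: [0.5118, 0.2696, 0.0719]
tcp_rot: [[-0.999, 0.041, -0.003], [0.041, 0.999, -0.001], [0.002, -0.001, -1.0]]
wrist_force: [0.2, -0.0, -0.3]
finger_gap: 0.0276
```

{"method": "step_arm", "body": {"motion": [0,-1,4,0,0,-5.5,6,0,0.5,-10,6,-0.1,1,-14.5,6,-0.2,1.5,-19,6,-0.3], "gripper": 0.1}}

```text
t: 25.85
ee_pos: [0.5276, 0.0784, 0.1334]
tcp_rot: [[-0.941, 0.338, 0.001], [0.338, 0.941, 0.0], [-0.001, 0.001, -1.0]]
wrist_force: [-0.0, 0.2, -0.3]
finger_gap: 0.0509
```

```bash
python3 chk.py scene top; python3 rc.py c9.png
```

```text
t 25.85 tcp [0.5276 0.0784 0.1334] yaw_y 70.27 gap 0.0509 F [-0.   0.2 -0.3] q6 -64.6
pics/v_23_scene.png
   scene [0.5963, -0.364, 0.1604, 0.0239, 100.5131]
pics/v_23_top.png
   top [0.5968, -0.365, 0.1619, 0.0176, 100.3701]
```

View pics/c9.png

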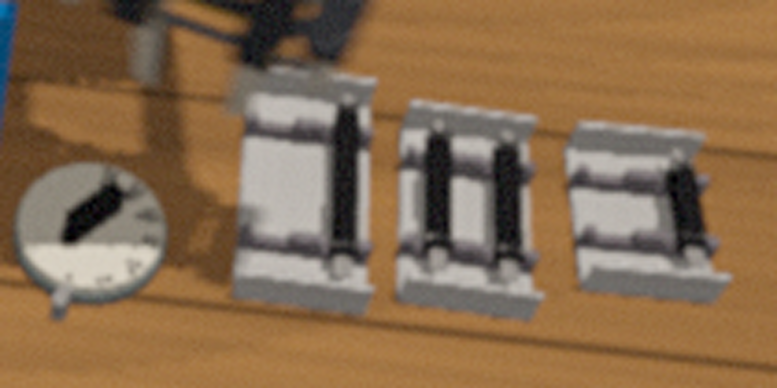

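{"method": "step_arm", "body": {"motion": [0.7,-4.4,0,-0.105,1.4,-8.8,0,-0.21,2.1,-13.2,0,-0.314,2.8,-17.6,0,-0.419,3.5,-22,0,-0.523]}}

```text
t: 26.45
ee_pos: [0.5629, -0.1414, 0.1331]
tcp_rot: [[-0.647, 0.762, 0.001], [0.762, 0.647, -0.0], [-0.001, 0.001, -1.0]]
wrist_force: [0.4, 0.3, 0.5]
finger_gap: 0.0514
```

{"method": "step_arm", "body": {"motion": [0.7,-4.4,-0.5,-0.105,1.4,-8.8,-1,-0.21,2.1,-13.2,-2,-0.314,2.8,-17.6,-2.6,-0.419,3.4,-22.3,-2.6,-0.523]}}

```text
t: 26.95
ee_pos: [0.5968, -0.364, 0.1057]
tcp_rot: [[-0.18, 0.984, -0.001], [0.984, 0.18, 0.001], [0.001, -0.001, -1.0]]
wrist_force: [0.6, -0.1, 0.1]
finger_gap: 0.0514
```

{"method": "step_arm", "body": {"motion": [0,0,0,0,0,0,0,0]}}

```text
t: 27.15
ee_pos: [0.5967, -0.3632, 0.1062]
tcp_rot: [[-0.183, 0.983, -0.0], [0.983, 0.183, 0.001], [0.001, -0.0, -1.0]]
wrist_force: [0.4, 1.1, 0.1]
finger_gap: 0.0513
```

```bash
python3 chk.py scene top
```

```text
t 27.15 tcp [ 0.5967 -0.3632  0.1062] yaw_y 10.55 gap 0.0513 F [0.4 1.1 0.1] q6 -44.0
pics/v_25_scene.png
   scene [0.5959, -0.3639, 0.16, 0.0261, 100.0291]
   scene [0.4861, -0.4101, 0.2018, 0.0896, 164.7256]
pics/v_25_top.png
```

{"method": "step_arm", "body": {"motion": [0,-0.1,-4,0,0,-0.1,-7.5,0,0,-0.1,-9.2,0,0,-0.1,-9.9,0,0,-0.1,-9.9,0]}}

```text
t: 27.75
ee_pos: [0.5969, -0.3635, 0.008]
tcp_rot: [[-0.184, 0.983, -0.0], [0.983, 0.184, 0.0], [0.0, -0.0, -1.0]]
wrist_force: [1.2, -0.7, 0.5]
finger_gap: 0.0513
```

{"method": "step_arm", "body": {"motion": [0,0,0,0,0,0,0,0,0,0,0,0,0,0,0,0,0,0,0,0], "gripper": -1}}

```text
t: 28.25
ee_pos: [0.5967, -0.3642, 0.0081]
tcp_rot: [[-0.183, 0.983, 0.0], [0.983, 0.183, -0.0], [-0.0, 0.0, -1.0]]
wrist_force: [-0.7, 0.6, 3.6]
finger_gap: 0.0174
```

{"method": "step_arm", "body": {"motion": [0,0,0,0,0,0,3,0,0,0,6,0,0,0,9,0,0,0,9,0]}}

```text
t: 28.75
ee_pos: [0.5981, -0.3649, 0.1025]
tcp_rot: [[-0.183, 0.983, 0.005], [0.983, 0.183, -0.003], [-0.004, 0.004, -1.0]]
wrist_force: [0.6, 0.1, -0.6]
finger_gap: 0.0173
```

```bash
python3 chk.py wrist
```

```text
t 28.75 tcp [ 0.5981 -0.3649  0.1025] yaw_y 10.55 gap 0.0173 F [ 0.6  0.1 -0.6] q6 -44.0
pics/v_27_wrist.png
```

{"method": "step_arm", "body": {"motion": [-0.8,4.72,0.5,0.124,-1.6,9.44,1,0.247,-2.4,14.16,1,0.371,-3.2,18.88,1,0.495,-4,23.6,1,0.618]}}

```text
t: 29.3
ee_pos: [0.5554, -0.1262, 0.1061]
tcp_rot: [[-0.722, 0.692, -0.002], [0.692, 0.722, 0.001], [0.002, -0.001, -1.0]]
wrist_force: [0.2, 0.5, 0.1]
finger_gap: 0.0175
```

{"method": "step_arm", "body": {"motion": [-0.8,4.72,0,0.124,-1.6,9.44,0,0.247,-2.4,14.16,0,0.371,-3.2,18.88,0,0.495,-4,23.6,0,0.618]}}

```text
t: 29.8
ee_pos: [0.5153, 0.1097, 0.1063]
tcp_rot: [[-0.989, 0.145, -0.001], [0.145, 0.989, -0.0], [0.001, -0.0, -1.0]]
wrist_force: [0.5, -1.2, -1.2]
finger_gap: 0.0177
```

{"method": "step_arm", "body": {"motion": [-0.8,4.7,0,0.124,-0.8,4.7,-2,0.124,-0.8,4.7,-4,0.124,-0.8,4.7,-5,0.124,-0.8,4.7,-5,0.124]}}

```text
t: 30.3
ee_pos: [0.5075, 0.1546, 0.0555]
tcp_rot: [[-1.0, 0.027, -0.003], [0.027, 1.0, -0.001], [0.003, -0.001, -1.0]]
wrist_force: [-0.6, -0.5, -0.8]
finger_gap: 0.0175
```

```bash
python3 chk.py wrist
```

```text
t 30.30 tcp [0.5075 0.1546 0.0555] yaw_y 88.45 gap 0.0175 F [-0.6 -0.5 -0.8] q6 -74.3
pics/v_28_wrist.png
```

View pics/v_28_wrist.png

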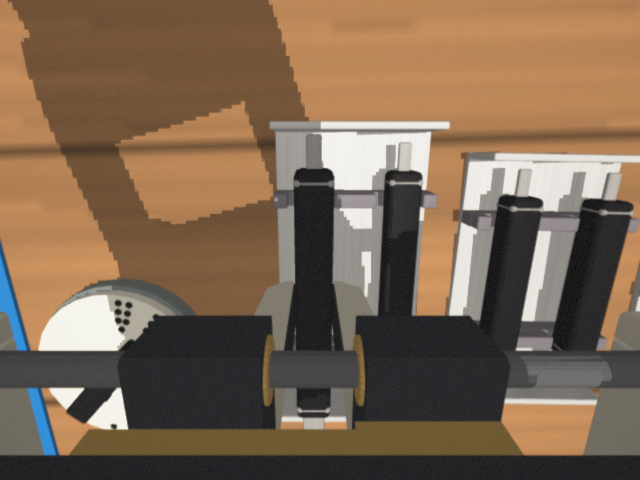

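The tool is aligned over the free long groove, tip at (314,138). Lowering.

{"method": "step_arm", "body": {"motion": [0.2,0,-1.8,0,0.2,0,-3,0,0.2,0,-3.5,0,0.2,0,-3.5,0]}}

```text
t: 30.75
ee_pos: [0.5104, 0.1548, 0.0223]
tcp_rot: [[-1.0, 0.027, -0.001], [0.027, 1.0, -0.0], [0.001, -0.0, -1.0]]
wrist_force: [-0.6, -0.6, -0.7]
finger_gap: 0.0177
```

{"method": "step_arm", "body": {"motion": [0,0,0,0,0,0,0,0,0,0,0,0,0,0,2,0,0,0,5,0], "gripper": -0.4}}

```text
t: 31.25
ee_pos: [0.5098, 0.1548, 0.072]
tcp_rot: [[-1.0, 0.027, -0.003], [0.027, 1.0, -0.001], [0.003, -0.001, -1.0]]
wrist_force: [0.3, -0.1, -0.3]
finger_gap: 0.0278
```

{"method": "step_arm", "body": {"motion": [0,0,4,0,0,0,9,0,-2,-3,12,0,-4,-7,12,0,-5,-10,12,0]}}

```text
t: 31.75
ee_pos: [0.4598, 0.0538, 0.1942]
tcp_rot: [[-1.0, 0.026, 0.003], [0.026, 1.0, -0.0], [-0.003, 0.0, -1.0]]
wrist_force: [0.8, 0.1, -1.7]
finger_gap: 0.0277
```

```bash
python3 chk.py scene top wrist; python3 rc.py c10.png
```

```text
t 31.75 tcp [0.4598 0.0538 0.1942] yaw_y 88.50 gap 0.0277 F [ 0.8  0.1 -1.7] q6 -85.0
pics/v_29_scene.png
pics/v_29_top.png
pics/v_29_wrist.png
```

View pics/c10.png

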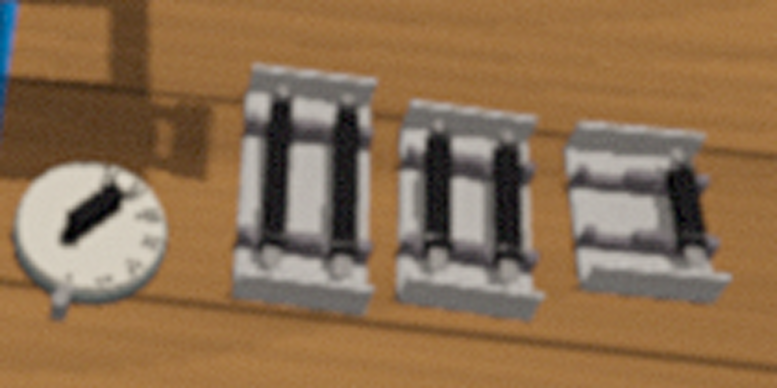

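```bash
ls -t pics|head -3
```

```text
c10.png
v_29_wrist.png
v_29_top.png
```

View pics/v_29_wrist.png

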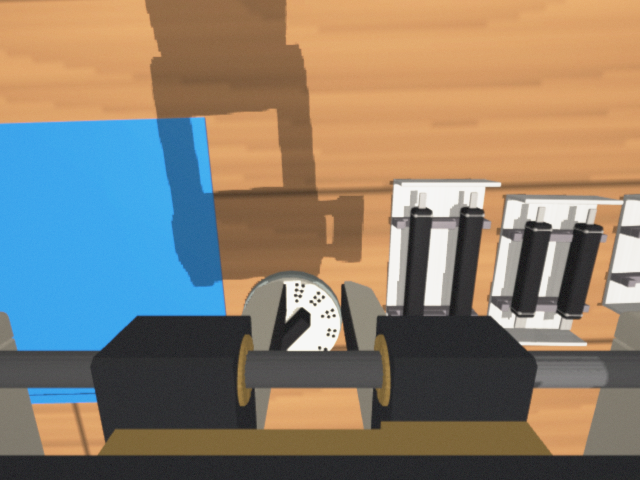

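View pics/v_29_top.png

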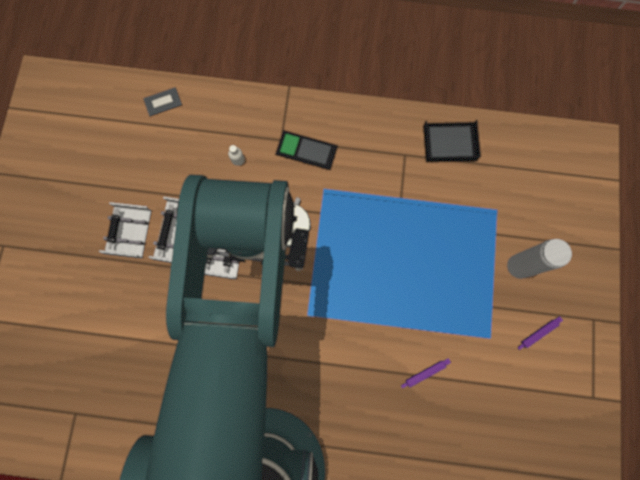

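The mat is empty and all five tools are stowed, so the target is five clicks. Next I measure the disc centre, the tab and the bar direction from the clear initial views.

```bash
python3 - <<'E'
from h import *
for n,fn,roi in (("top","pics/top0.png",(255,190,320,260)),("scene","pics/scene0.png",(325,250,385,305)),("scene","pics/v_29_scene.png",(325,250,385,305))):
    f=cv2.imread(fn);x0,y0,x1,y1=roi;g=f[y0:y1,x0:x1];hsv=cv2.cvtColor(g,cv2.COLOR_BGR2HSV)
    w=cv2.inRange(hsv,(0,0,160),(180,60,255));cs=cv2.findContours(w,cv2.RETR_EXTERNAL,2)[0];c=max(cs,key=cv2.contourArea)
    P=plane(n,cv2.convexHull(c).reshape(-1,2)+[x0,y0],0.022)[:,:2].astype(np.float32)
    e=cv2.minEnclosingCircle(P);print(n,"disc",e, cv2.fitEllipse(P))
    m=np.zeros_like(w);cv2.drawContours(m,[cv2.convexHull(c)],-1,255,-1);m=cv2.erode(m,np.ones((5,5)))
    b=cv2.inRange(cv2.cvtColor(g,cv2.COLOR_BGR2GRAY),0,60)&m
    c=max(cv2.findContours(b,cv2.RETR_EXTERNAL,2)[0],key=cv2.contourArea)
    for z in(.05,.036):
        Q=plane(n,c.reshape(-1,2)+[x0,y0],z)[:,:2].astype(np.float32);r=cv2.minAreaRect(Q);print("  bar",z,r)
    print("   px",(cv2.minAreaRect(c)[0]+np.array([x0,y0])))
    cv2.imwrite(f"pics/d_{n}.png",cv2.resize(g,None,fx=9,fy=9,interpolation=cv2.INTER_CUBIC))
print("tab",plane("top",[[298.5,201.5]],.024),plane("scene",[[347,296]],.024))
E
```

```text
top disc ((0.5705063939094543, 0.0245551448315382), 0.05278310924768448) ((0.570127546787262, 0.024263650178909302), (0.10334187746047974, 0.1043194979429245), 71.73844146728516)
  bar 0.05 ((0.5666298866271973, 0.022072892636060715), (0.01263599842786789, 0.04305994510650635), 47.078529357910156)
  bar 0.036 ((0.5700268745422363, 0.023428618907928467), (0.012800395488739014, 0.04362015426158905), 47.078495025634766)
   px [287.54878235 222.06097412]
scene disc ((0.5703993439674377, 0.024435322731733322), 0.05331208184361458) ((0.5700053572654724, 0.0249636173248291), (0.10443931072950363, 0.10533612966537476), 105.70110321044922)
  bar 0.05 ((0.5793506503105164, 0.023910339921712875), (0.017218444496393204, 0.05445988476276398), 47.77497100830078)
  bar 0.036 ((0.5702599883079529, 0.023955898359417915), (0.01746402680873871, 0.055236510932445526), 47.77494430541992)
   px [354.02000046 272.36000443]
scene disc ((0.5704018473625183, 0.024420693516731262), 0.05330658331513405) ((0.5700233578681946, 0.024874595925211906), (0.10453357547521591, 0.10531473159790039), 102.5273208618164)
  bar 0.05 ((0.5793275237083435, 0.023891642689704895), (0.017190387472510338, 0.05421670898795128), 46.77609634399414)
  bar 0.036 ((0.5702364444732666, 0.02393694780766964), (0.017435571178793907, 0.054989852011203766), 46.77605056762695)
   px [354.02702904 272.33783722]
tab [[0.62815774 0.00503752 0.024     ]] [[0.63566994 0.01239506 0.024     ]]
```

View pics/d_top.png

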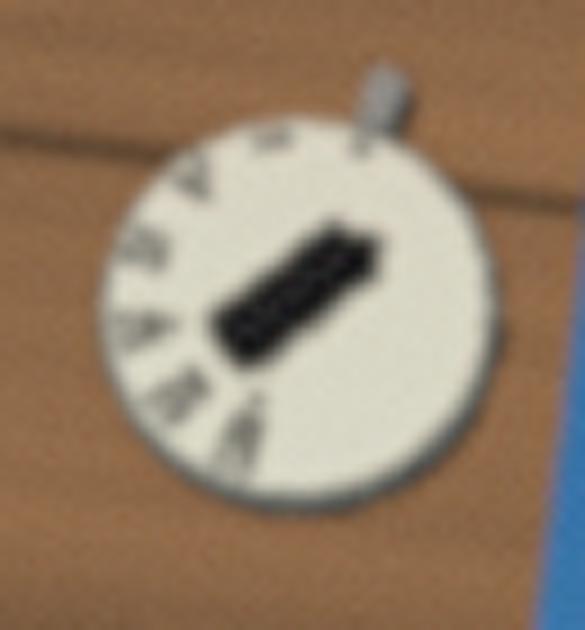

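View pics/d_scene.png

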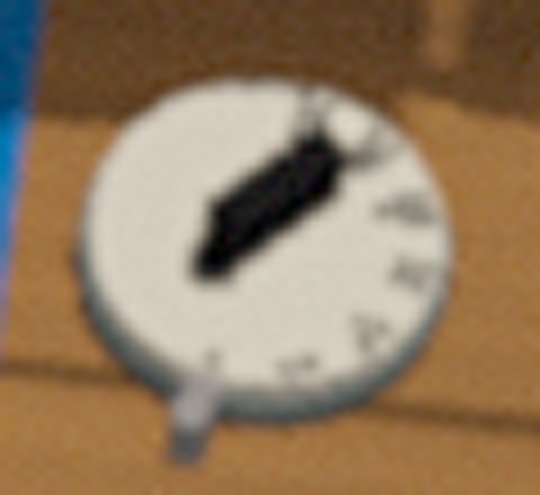

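The tab points at the single dot, and the bar's pointed end is one click clockwise of it at about -45°, so the tally is 1. I need 4 more clicks, or 120° clockwise. The axis is at (0.570, 0.0245).

{"method": "step_arm", "body": {"motion": [2.2,-0.6,-1.5,-0.144,4.4,-1.2,-3,-0.288,6.6,-1.8,-5,-0.432,8.8,-2.4,-7,-0.576,11,-2.9,-9.4,-0.72], "gripper": -0.2}}

```text
t: 32.4
ee_pos: [0.5721, 0.0267, 0.0981]
tcp_rot: [[-0.73, 0.683, 0.001], [0.683, 0.73, 0.0], [-0.0, 0.001, -1.0]]
wrist_force: [0.4, -0.2, 0.1]
finger_gap: 0.0368
```

{"method": "step_arm", "body": {"motion": [0,0,0,0,0,0,0,0]}}

```text
t: 32.6
ee_pos: [0.5706, 0.0267, 0.098]
tcp_rot: [[-0.736, 0.677, -0.002], [0.677, 0.736, 0.0], [0.001, -0.001, -1.0]]
wrist_force: [0.1, 0.3, 0.2]
finger_gap: 0.0372
```

```bash
python3 chk.py wrist
```

```text
t 32.60 tcp [0.5706 0.0267 0.098 ] yaw_y 47.36 gap 0.0372 F [0.1 0.3 0.2] q6 -47.2
pics/v_32_wrist.png
```

```bash
cp $(ls -t pics/v_*wrist.png|head -1) pics/cur.png; ls -t pics|head -2
```

```text
cur.png
v_32_wrist.png
```

View pics/cur.png

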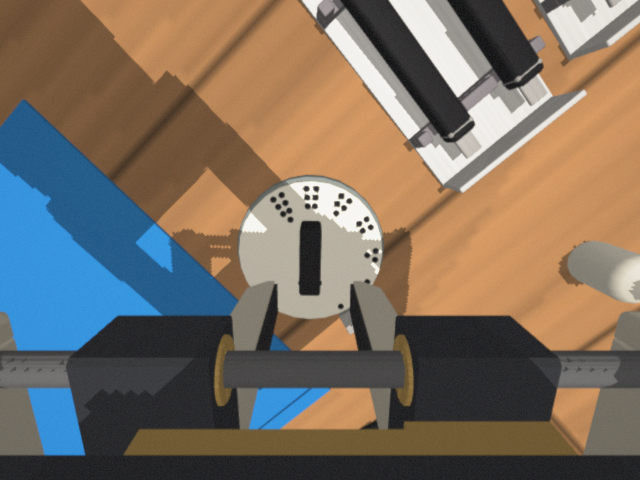

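The bar stands upright between the fingers at (311,258), and the single dot at (340,306) sits by the tab. Descending and gripping.

{"method": "step_arm", "body": {"motion": [0,-0.2,-3,0,0,-0.2,-5,0,0,-0.2,-6.6,0,0,-0.2,-7.2,0,0,-0.2,-7.2,0]}}

```text
t: 33.15
ee_pos: [0.5705, 0.0242, 0.0268]
tcp_rot: [[-0.734, 0.679, -0.0], [0.679, 0.734, 0.0], [0.0, -0.0, -1.0]]
wrist_force: [-0.6, -0.5, 0.9]
finger_gap: 0.0371
```

{"method": "step_arm", "body": {"motion": [0,0,0,0,0,0,0,0,0,0,0,0,0,0,0,0,0,0,0,0], "gripper": -1, "squeeze": 25}}

```text
t: 33.65
ee_pos: [0.5705, 0.0235, 0.0273]
tcp_rot: [[-0.734, 0.679, -0.0], [0.679, 0.734, -0.001], [-0.001, -0.001, -1.0]]
wrist_force: [-4.5, -4.3, 5.9]
finger_gap: 0.0138
```

{"method": "step_arm", "body": {"motion": [0,0,0,-0.1,0,0,0,-0.2,0,0,0,-0.3,0,0,0,-0.4,0,0,0,-0.524]}}

```text
t: 34.15
ee_pos: [0.5696, 0.0228, 0.0273]
tcp_rot: [[-0.291, 0.957, -0.003], [0.957, 0.291, -0.002], [-0.001, -0.003, -1.0]]
wrist_force: [-16.9, -9.5, 13.4]
finger_gap: 0.0138
```

```bash
python3 chk.py scene; python3 rc.py c11.png
```

```text
t 34.15 tcp [0.5696 0.0228 0.0273] yaw_y 16.94 gap 0.0138 F [-16.9  -9.5  13.4] q6 -17.1
pics/v_33_scene.png
```

View pics/c11.png

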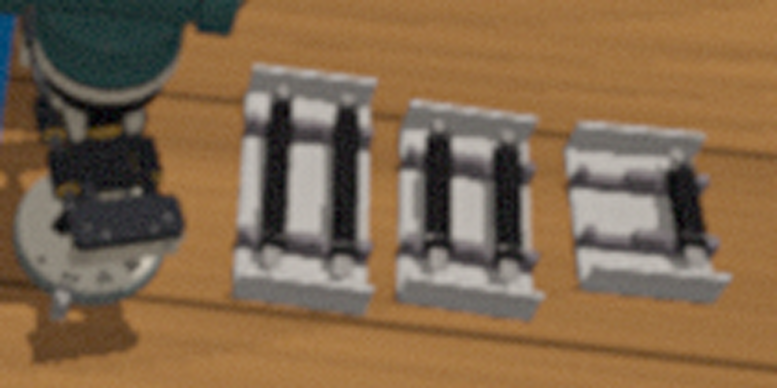

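{"method": "step_arm", "body": {"motion": [-0.1,-0.1,0,0,-0.1,-0.1,0,0]}}

```text
t: 34.4
ee_pos: [0.5695, 0.0228, 0.0273]
tcp_rot: [[-0.295, 0.955, -0.0], [0.955, 0.295, -0.0], [-0.0, -0.0, -1.0]]
wrist_force: [-6.0, -2.4, 7.0]
finger_gap: 0.0142
```

{"method": "step_arm", "body": {"motion": [0,0,0,-0.1,0,0,0,-0.2,0,0,0,-0.3,0,0,0,-0.4,0,0,0,-0.524]}}

```text
t: 34.9
ee_pos: [0.5684, 0.0227, 0.0272]
tcp_rot: [[0.226, 0.974, -0.003], [0.974, -0.226, -0.001], [-0.001, -0.003, -1.0]]
wrist_force: [-19.4, -3.0, 15.7]
finger_gap: 0.0139
```

{"method": "step_arm", "body": {"motion": [0,0,0,0,0,0,0,0]}}

```text
t: 35.1
ee_pos: [0.5684, 0.0227, 0.0272]
tcp_rot: [[0.222, 0.975, -0.003], [0.975, -0.222, -0.001], [-0.001, -0.003, -1.0]]
wrist_force: [-18.5, -3.5, 15.0]
finger_gap: 0.0135
```

{"method": "step_arm", "body": {"motion": [-0.15,0,0,0,-0.15,0,0,0]}}

```text
t: 35.3
ee_pos: [0.5682, 0.0227, 0.0273]
tcp_rot: [[0.222, 0.975, 0.001], [0.975, -0.222, -0.001], [-0.0, 0.001, -1.0]]
wrist_force: [-3.8, -3.5, 7.8]
finger_gap: 0.0139
```

{"method": "step_arm", "body": {"motion": [0,0,0,-0.1,0,0,0,-0.2,-0.05,0,0,-0.3,-0.1,0,0,-0.4,-0.1,0,0,-0.524]}}

```text
t: 35.8
ee_pos: [0.5671, 0.0232, 0.0273]
tcp_rot: [[0.683, 0.73, 0.0], [0.73, -0.683, 0.0], [0.0, -0.0, -1.0]]
wrist_force: [-7.0, 2.6, 8.8]
finger_gap: 0.014
```

{"method": "step_arm", "body": {"motion": [0,0,0,0,0,0,0,0]}}

```text
t: 36.0
ee_pos: [0.5672, 0.0232, 0.0273]
tcp_rot: [[0.68, 0.733, 0.0], [0.733, -0.68, 0.0], [0.0, -0.0, -1.0]]
wrist_force: [-6.1, 1.8, 9.7]
finger_gap: 0.0137
```

```bash
python3 chk.py wrist;ls -t pics|head -1
```

```text
t 36.00 tcp [0.5672 0.0232 0.0273] yaw_y -42.87 gap 0.0137 F [-6.1  1.8  9.7] q6 42.6
pics/v_34_wrist.png
v_34_wrist.png
```

{"method": "step_arm", "body": {"motion": [0,0.05,0,-0.1,0,0.05,0,-0.2,-0.05,0.1,0,-0.3,-0.1,0.1,0,-0.4,-0.1,0.1,0,-0.524]}}

```text
t: 36.55
ee_pos: [0.5664, 0.0243, 0.0273]
tcp_rot: [[0.957, 0.29, 0.001], [0.29, -0.957, 0.001], [0.001, -0.0, -1.0]]
wrist_force: [-2.4, 4.7, 6.1]
finger_gap: 0.0137
```

{"method": "step_arm", "body": {"motion": [0,0,0,0,0,0,0,0]}}

```text
t: 36.75
ee_pos: [0.5664, 0.0243, 0.0273]
tcp_rot: [[0.956, 0.294, 0.001], [0.294, -0.956, 0.001], [0.001, -0.0, -1.0]]
wrist_force: [-1.4, 2.7, 5.9]
finger_gap: 0.0135
```

```bash
python3 chk.py wrist;ls -t pics|head -1
```

```text
t 36.75 tcp [0.5664 0.0243 0.0273] yaw_y -72.89 gap 0.0135 F [-1.4  2.7  5.9] q6 72.7
pics/v_35_wrist.png
v_35_wrist.png
```

View pics/v_35_wrist.png

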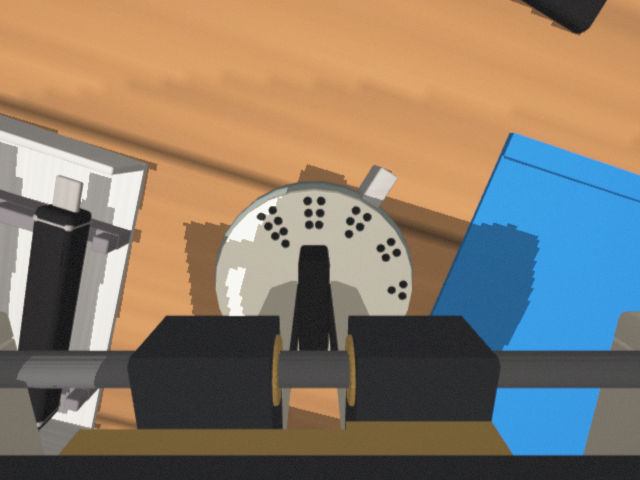

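The sector with 5 dots at (358,221) stands at the tab (378,183). Releasing and rising.

{"method": "step_arm", "body": {"motion": [0,0,0,0,0,0,0,0,0,0,0,0,0,0,1,0,0,0,4,0], "gripper": -0.2}}

```text
t: 37.3
ee_pos: [0.5647, 0.0239, 0.0651]
tcp_rot: [[0.956, 0.294, -0.004], [0.294, -0.956, -0.0], [-0.004, -0.001, -1.0]]
wrist_force: [0.3, 0.0, -0.2]
finger_gap: 0.0369
```

{"method": "step_arm", "body": {"motion": [0,0,4,0,0,0,8,0,-4,0,10,0,-8,-3,12,0,-10,-6,12,0]}}

```text
t: 37.8
ee_pos: [0.465, -0.036, 0.19]
tcp_rot: [[0.955, 0.296, 0.004], [0.296, -0.955, -0.001], [0.004, 0.002, -1.0]]
wrist_force: [1.0, -0.3, -0.2]
finger_gap: 0.037
```

{"method": "step_arm", "body": {"motion": [0,-4,0,0,0,-8,0,0,0,-12,0,0,0,-16,0,0,0,-16,0,0]}}

```text
t: 38.3
ee_pos: [0.4656, -0.1995, 0.1871]
tcp_rot: [[0.957, 0.291, -0.0], [0.291, -0.957, -0.001], [-0.0, 0.001, -1.0]]
wrist_force: [1.2, 0.3, -0.2]
finger_gap: 0.0373
```

```bash
python3 chk.py scene top; python3 rc.py c12.png;python3 - <<'E'
import cv2,glob,os
p=max(glob.glob("pics/v_*top.png"),key=os.path.getmtime)
f=cv2.imread(p)
cv2.imwrite("pics/c13.png",cv2.resize(f[185:290,90:320],None,fx=3.4,fy=3.4,interpolation=cv2.INTER_CUBIC));cv2.imwrite("pics/full.png",f)
E
```

```text
t 38.30 tcp [ 0.4656 -0.1995  0.1871] yaw_y -73.08 gap 0.0373 F [ 1.2  0.3 -0.2] q6 47.0
pics/v_36_scene.png
pics/v_36_top.png
   top [0.5166, -0.3818, 0.2958, 0.112, 179.4754]
```

View pics/c12.png

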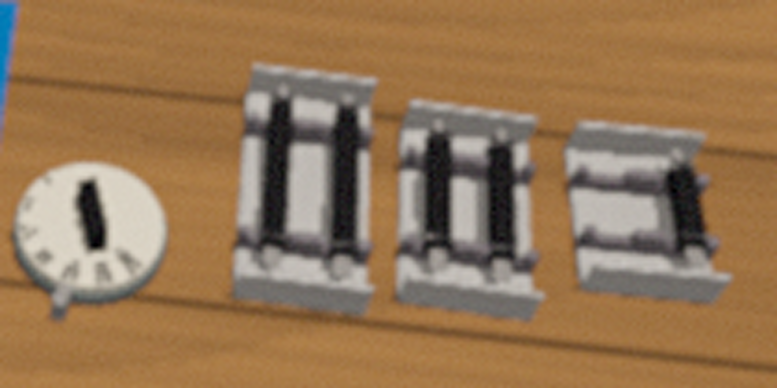

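View pics/c13.png

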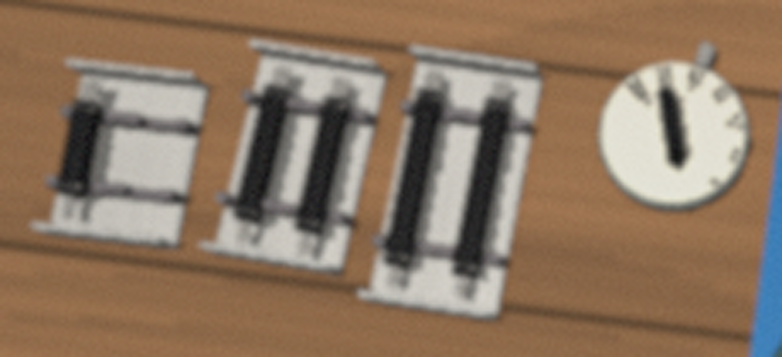

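View pics/full.png

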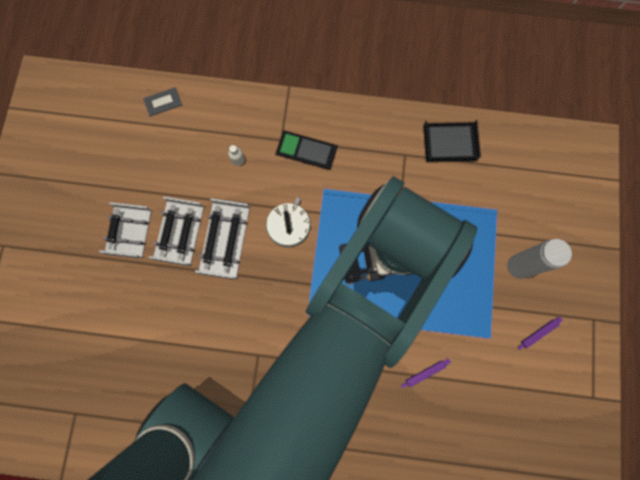

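Disc shows 5. The +y mid tool looks shifted by about 2 px since the earlier view, so I take a close look.

{"method": "step_arm", "body": {"motion": [0,5,2,0.14,0,10,2,0.28,0,15,2,0.42,0,20,2,0.5,0,25,2,0.5]}}

```text
t: 38.9
ee_pos: [0.4651, 0.0535, 0.2074]
tcp_rot: [[0.694, 0.72, 0.001], [0.72, -0.694, 0.0], [0.001, 0.001, -1.0]]
wrist_force: [1.4, -0.5, -0.3]
finger_gap: 0.0366
```

{"method": "step_arm", "body": {"motion": [0,5,0,-0.1,0,10,0,-0.2,0,15,0,-0.3,0,20,0,-0.4,0,24,0,-0.5]}}

```text
t: 39.4
ee_pos: [0.4644, 0.2941, 0.2072]
tcp_rot: [[0.956, 0.293, 0.0], [0.293, -0.956, 0.001], [0.001, -0.001, -1.0]]
wrist_force: [1.0, -1.4, 0.1]
finger_gap: 0.0372
```

{"method": "step_arm", "body": {"motion": [0,0,0,-0.14,0,0,0,-0.28,0,0,0,-0.28]}}

```text
t: 39.7
ee_pos: [0.465, 0.2917, 0.207]
tcp_rot: [[1.0, 0.018, -0.0], [0.018, -1.0, 0.0], [-0.0, -0.0, -1.0]]
wrist_force: [-0.0, -0.3, 0.3]
finger_gap: 0.0374
```

```bash
python3 chk.py wrist;cp $(ls -t pics/v_*wrist.png|head -1) pics/cur2.png
```

```text
t 39.70 tcp [0.465  0.2917 0.207 ] yaw_y -88.95 gap 0.0374 F [-0.  -0.3  0.3] q6 118.4
pics/v_38_wrist.png
```

View pics/cur2.png

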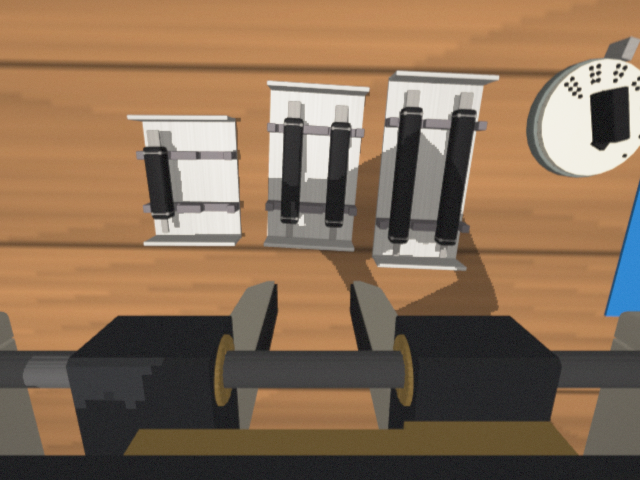

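```bash
python3 - <<'E'
from h import *
o=env.get_obs();f=cv2.imread("pics/cur2.png")
g=cv2.cvtColor(f,cv2.COLOR_BGR2GRAY);m=cv2.inRange(g,0,45);m[:, :120]=0;m[270:]=0;m[:,495:]=0
m=cv2.morphologyEx(m,cv2.MORPH_OPEN,np.ones((5,5)))
G={"long":((.5107,.179),-1.4),"mid":((.5144,.2937),-2.35),"short":((.5016,.4175),.5)}
for c in cv2.findContours(m,cv2.RETR_EXTERNAL,2)[0]:
    if cv2.contourArea(c)<500: continue
    P=plane("wrist",c.reshape(-1,2),.03,o)[:,:2].astype(np.float32);r=cv2.minAreaRect(P);b=cv2.boxPoints(r)
    e=max([b[1]-b[0],b[2]-b[1]],key=np.linalg.norm);a=(np.degrees(np.arctan2(e[1],e[0]))+90)%180-90
    best=min(((np.hypot(*(np.array(r[0])-np.array(p)-s*.025*np.array([-np.sin(np.radians(t)),np.cos(np.radians(t))]))),k,s,a-t) for k,(p,t) in G.items() for s in(1,-1)))
    print(np.round(r[0],4),np.round(r[1],4),"ang %.1f"%a,"dist %.4f %s %d dang %.1f"%best)
cv2.imwrite("pics/c14.png",cv2.resize(f[65:275,120:500],None,fx=2.1,fy=2.1,interpolation=cv2.INTER_CUBIC))
E
```

```text
[0.4914 0.2707] [0.0172 0.0447] ang -0.9 dist 0.0221 mid -1 dang 1.5
[0.5053 0.2049] [0.0198 0.1043] ang -1.3 dist 0.0061 long 1 dang 0.1
[0.5104 0.1568] [0.0215 0.1145] ang -0.8 dist 0.0028 long -1 dang 0.6
```

View pics/c14.png

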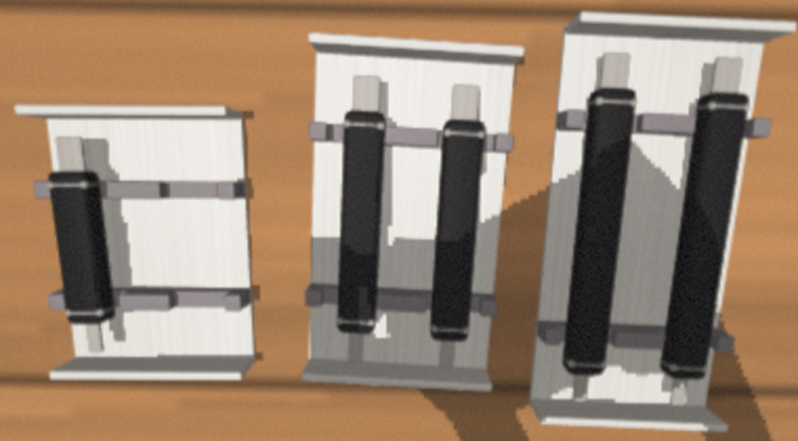

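```bash
python3 - <<'E'
from h import *
o=env.get_obs()
G={"long":((.5107,.179),-1.4),"mid":((.5144,.2937),-2.35),"short":((.5016,.4175),.5)}
for n,k,s,p in (("short a","short",1,[(74,177),(90,318)]),("mid a","mid",1,[(365,115),(356,330)]),("mid b","mid",-1,[(464,124),(449,336)]),("long a","long",1,[(612,93),(584,370)]),("long b","long",-1,[(722,98),(684,373)])):
    P=plane("wrist",np.array(p)/2.1+[120,65],.033,o)[:,:2];c=P.mean(0);(q,t)=G[k];t=np.radians(t)
    g=np.array(q)+s*.025*np.array([-np.sin(t),np.cos(t)]);d=P[0]-P[1]
    print(n,c.round(4),"len",np.linalg.norm(d).round(4),"err mm",((c-g)*1000).round(1),"dang",np.degrees(np.arctan2(d[1],d[0])-t).round(1))
E
```

```text
short a [0.5015 0.4404] len 0.0639 err mm [ 0.1 -2.1] dang 0.5
mid a [0.5146 0.3132] len 0.0959 err mm [-0.8 -5.5] dang 0.3
mid b [0.5123 0.2696] len 0.0951 err mm [-1.1  0.9] dang 0.6
long a [0.5118 0.2052] len 0.1244 err mm [0.5 1.2] dang 0.9
long b [0.5111 0.1572] len 0.1238 err mm [1.1 3.2] dang 1.0
```

{"method": "step_arm", "body": {"motion": [0,1,-3,0,0,2.1,-6,0,0,2.1,-9,0,0,2.1,-9,0]}}

```text
t: 40.15
ee_pos: [0.4642, 0.3108, 0.113]
tcp_rot: [[1.0, 0.023, -0.005], [0.023, -1.0, -0.003], [-0.005, 0.003, -1.0]]
wrist_force: [-0.5, 1.2, 0.2]
finger_gap: 0.037
```

```bash
python3 chk.py wrist;cp $(ls -t pics/v_*wrist.png|head -1) pics/cur3.png; python3 -c "
import cv2;f=cv2.imread('pics/cur3.png');cv2.imwrite('pics/c15.png',cv2.resize(f[20:300,200:430],None,fx=3,fy=2.1,interpolation=cv2.INTER_CUBIC))"
```

```text
t 40.15 tcp [0.4642 0.3108 0.113 ] yaw_y -88.67 gap 0.0370 F [-0.5  1.2  0.2] q6 119.8
pics/v_39_wrist.png
```

View pics/c15.png

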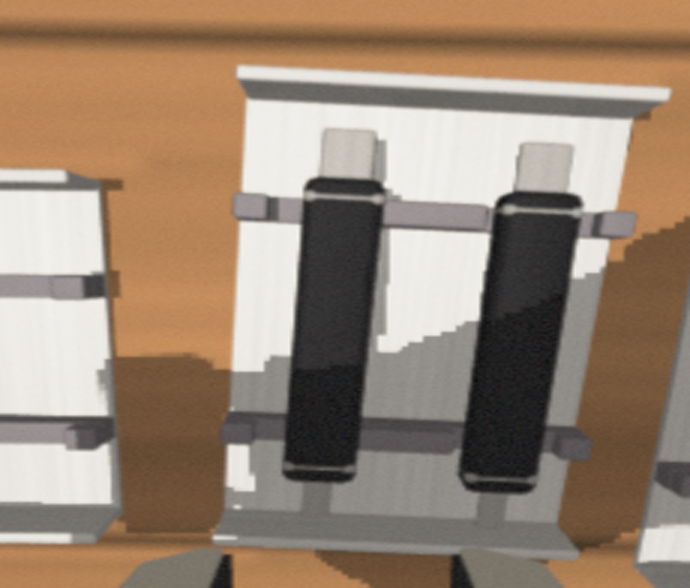

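The +y mid tool lies flat in its groove against the middle bump: the bump shows its full width from x=384 to 488, so the tool is not riding on it. Retreating and handing in.

{"method": "step_arm", "body": {"motion": [0,0,4,0,0,0,8,0,-1,0,12,0,-1,0,12,0,-1,0,12,0]}}

```text
t: 40.7
ee_pos: [0.4564, 0.3115, 0.2395]
tcp_rot: [[1.0, 0.02, 0.003], [0.02, -1.0, 0.002], [0.004, -0.002, -1.0]]
wrist_force: [0.4, 1.0, 0.0]
finger_gap: 0.0372
```

```bash
python3 chk.py scene; python3 rc.py c16.png; cp $(ls -t pics/v_*scene.png|head -1) pics/cur4.png
```

```text
t 40.70 tcp [0.4564 0.3115 0.2395] yaw_y -88.83 gap 0.0372 F [0.4 1.  0. ] q6 120.5
pics/v_40_scene.png
```

View pics/cur4.png

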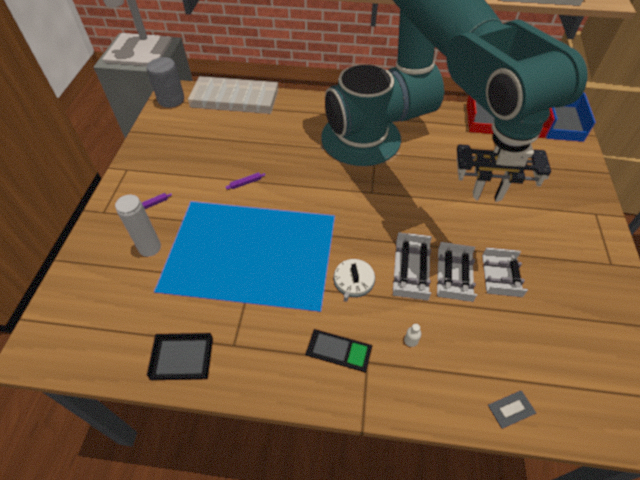

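Everything is in place: the mat is empty, the five tools are in their rests, and the handset, bottle and can look unmoved.

```bash
python3 -c "
from bench import env
print(env.sign_off())"
```

```text
the job is handed in; nothing more can be done
None
```

All five tools from the mat (1 short, 2 mid, 2 long) are in the rests for their lengths. I then turned the count disc from 1 to 5, click by click, and handed the job in at about 41 s of the 210 s allowed; no verdict was reported.

- **Tools:** a last wrist view put every tool centre within 6 mm of its groove and within about 1° of its line.
- **One tool shifted:** the mid tool in the +y groove had moved about 5 mm sideways since I placed it. A close view showed it lying flat against the middle bump, so I left it.
- **Count disc:** the five-dot sector stood at the tab before I let go. After release the bar also pointed at click 5.
- **Handset, bottle and can:** none looked moved from where it started; I compared the views by eye and did not measure it.
- **Robot:** the arm was clear of everything at hand-in.

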